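# Copy a brace angle with the saw-table bevel

### The job

Swing the steel bevel blade until its head lies flush along the green pattern brace, then press the red clamp handle fully down to lock it there. Then bring the loose pale board up so that its long edge lies flush along the tail of the locked blade, flat on the table, without shifting the blade off the pattern. Leave the other things on the table alone.

Things in the scene. Friction and masses are not known exactly. Their poses are not given: they have to be found in the camera images.
- jig: Bevel station fixed to the table: dark wooden stock 44 mm wide and 36 mm high with brass ends, from 57 to 207 mm along its +x. Origin on the table at the blade's pivot axis; its +x points roughly away from the robot (yaw within 0.12 rad), +y to the left. Two steel cheeks at x = 42 mm, up to 69 mm high, carry the clamp handle.
- blade (a joint): Angle of the bevel blade about the vertical pivot (rad), limits -0.95 to 0.6; 0 = blade along the jig's y. It grows as the head (left half) moves away from the robot and the tail (right half) moves towards it. Starts between -0.75 and -0.55. Unclamped it moves freely (about 1 N at the head) and stays where it is left; clamped it withstands short pushes of up to about 40 N at 125 mm from the pivot.
- blade_head (a point): Point in the bar of the steel blade, on its centre line, on the head, 125 mm from the pivot and 16 mm above the table. Its axes are the blade's: y along the blade from tail to head, x square to it, away from the robot, z up. The bar is 12 mm thick (x), 26 mm high, from 3 to 29 mm above the table, and runs from 170 mm (head end) to -205 mm (tail end) along y from the pivot. On the pivot sits an aluminium disc of 50 mm radius, 30 to 38 mm above the table.
- blade_tail (a point): Same blade, same axes: point in the bar on the tail, 125 mm on the other side of the pivot, 16 mm above the table.
- clamp (a joint): Red clamp handle hinged on the jig at x = 42 mm, y = 0, 60 mm above the table, with its axis along the jig's y (rad): 0 = handle raised 0.87 rad above level and leaning towards the robot; 0.87 = level, fully down, blade locked. Starts between 0 and 0.2. It stays where it is left; pressing the grip down takes about 4 N, rising to about 6 N from 0.25 rad on, where a cam presses a rubber pad onto the blade's disc; near the end it rides over its dead centre.
- clamp_grip (a point): Centre of the red grip of the clamp handle, 105 mm from the handle's hinge axis; the grip is 22 mm wide, 18 mm thick and reaches from 65 to 130 mm from that axis. Fully down, this point is 60 mm above the table and 63 mm on the robot's side of the pivot. Its axes at joint value 0 are those of the jig.
- pattern: Green pattern brace 45 x 115 x 32 mm, fixed beside the stock with two dark steel hold-downs (up to 46 mm high). Origin on the table at the blade's pivot axis; its face towards the robot is the plane x = 6 mm in its own frame, from y = 65 to 180 mm, so the blade lies flush on it when the blade's y axis is parallel to the pattern's. Its yaw to the jig lies within 0.28 rad.
- board: Loose pale board 60 (x) x 150 (y) x 28 mm (z), about 0.14 kg, lying flat on the table on the robot's side of the blade's tail. Origin at the centre of its underside. Flush on the tail, its origin lies 36 mm on the robot's side of the blade's centre line.
- hammer: Claw hammer lying on the table, a bystander to leave alone.
- tape: Yellow tape measure, 75 x 36 x 65 mm, standing on the table, a bystander.
- glue: Glue bottle 64 mm wide, 170 mm tall, a bystander.
- pushstick: Flat orange push stick about 240 mm long, 12 mm thick, a bystander.
- tin: Blue open tin, 80 mm wide, 100 mm tall, a bystander.
Mind the look-alikes: they are no part of the job. Leave any blue or orange look-alike of the board alone. What is shaped like the pattern but blue is not meant.

How it is judged:
By the outcome, as a careful person would: the job done as asked, in the order asked, and still so for the second after the job is handed in, with the robot touching nothing.
It also fails if it takes over 64 s, if anything falls off the work surface, if the arm or the gripper's body presses on something with over 40 N, if the wrist force passes 120 N, or if a joint passes its speed limit or range.

### The arm

A 6-joint arm with a two-finger parallel gripper is mounted at the origin on the work surface. World frame = base frame: x ahead of the robot, y to its left, z up, the work surface at z = 0. Lengths are in mm, angles in rad, forces in N, time in s.
With the tool pointing down it reaches from about 325 to 775 mm from the base axis. Payload 5.5 kg.
Tool frame: the origin (TCP) lies at the very end of the fingers, on their centre line; the grasp point (between the pads) lies 19 mm behind it (manip.tcp_to_grasp is the distance from the TCP to the grasp point, in mm); x points along the fingers, z is the direction in which the jaws open and shut, and the axes are right-handed (so a half turn about x gives the same grasp; the last joint's range is limited). The gripper opens to 88 mm and grips with 3 to 60 N. Pads are 20 mm wide; open, the fingers measure 115 mm over their backs; the gripper's body (75 mm by 178 mm) begins 61 mm behind the grasp point.
Start: joints at [1.192, 0.091, 1.231, -0, 1.82, -0.057], TCP at [189.769, 569.213, 222.631] pointing down, gripper open.
Joint ranges: [-2.87, 2.87], [-0.86, 2.18], [0.17, 2.46], [-1.51, 4.65], [0.06, 2.69], [-2.65, 2.65]. Speed limits (rad/s): [2.57, 2.57, 3.01, 3.14, 3.14, 3.14].

### API

Orientations are given as a unit quaternion [x, y, z, w].
In Python, from rig import manip, get_image, camera_model, models gives the robot as it stands.
- The arm moves only by the shell command python3 -m handwheel 'ROWS' [FORCE]. ROWS is JSON, a list of rows, each an object of numbers: "tx", "ty", "tz": the shift along the world's x, y, z in units of 40 mm (1.0 is 40 mm); "ax", "ay", "az": the turn, a rotation vector about the world's x, y, z in units of 5 degrees (1.0 is 5 degrees); "claw": the opening, from 0 (shut) to 1 (fully open). In form: [{"tx": .., "ty": .., "tz": .., "ax": .., "ay": .., "az": .., "claw": ..}, ...]. A call has 1 to 10 rows; each row shifts and turns the commanded pose from where the row before left it; what a row does not reach is not made up. A row lasts 1/12 s, in which the tool goes at most 41.7 mm and 7.16 degrees, less where a joint would pass 70% of its speed; a pose out of reach is approached as far as the arm can. A call is refused whole if a number of a shift passes 1 or a number of a turn 1, either way. A call with a gripper value outside its range is refused whole. The fingers move at their own pace and stop on an object; FORCE is the grip in N (left out, the last holds). Time passes only in rows, so rows that do not move let the fingers close. It gives the time, the measured TCP pose, the force and the opening at its end, in the units of the state.
- manip.state(): the state, without advancing time (a new reading comes with each control period).
- get_image(name): name is "side" or "top" or "wrist"; returns the picture (400x640x3 uint8, red, green, blue); there is no depth.
- camera_model(name): a dict with "camera_matrix" (3x3 intrinsics, pixels), "k1" (the pictures are not rectified: a ray, as slopes to the right and down, at radius r is drawn at 1 + k1 r^2 times it, then the intrinsics apply), "rvec" (rotation vector, rad) and "tvec" (3), from world to camera coordinates, as OpenCV has them. Camera axes: x right, y down, z forward; pixel columns grow to the right and rows downward; lengths in mm; the calibration is good to about 2 mm. A picture is of the moment at which its call begins: read the wrist's pose just before it. camera_model takes no time and is no camera call; for the wrist camera it gives the pose at the moment of the call.
- manip.finish_job(): hands the job in, once; it reports no verdict.
Trained networks look in the newest picture that a camera, given by its name, has taken for a name from the list of things; names that differ only in an ending like _2 or _b are one class to them, and where a whole thing is asked for, a point or a joint stands for the part that bears it (a point fixed in the world has none). Each returns a list of dicts, best first, with "confidence" (0 to 1); they miss things now and then, are a little off and sometimes report something else, mostly with a low value. They report only what shows in the picture. A call takes as long as a camera call. They do not tell look-alikes from the thing itself.
- models.outline_of(query, camera): "pixels" (400x640 bool, what is visible of it) and "box" ([left, top, right, bottom] as shares, 0 to 1, of the picture: columns of its width, rows of its height, round what is visible of it).
- models.mark_of(query, camera): "position" ([column, row] as shares, 0 to 1, of the picture: columns of its width, rows of its height: a listed point, or the origin of a listed thing).
The state is a dict: "t": time; "joint_positions": joint angles; "joint_velocities": joint speeds; "tau": joint torques, N m; "position": TCP position; "orientation": TCP orientation; "ft_force": force on the tool from outside, world axes, zero at the start; "ft_torque": the same for the moment, N m; "width": finger opening in mm.
Only numpy, scipy, OpenCV 4.12 (cv2) and the standard library are available. Lean on these libraries where they do the work, as an engineer would, in place of code of your own. Each camera call takes 0.05 s, during which the arm holds its last target. There are 200 camera calls.

## Working session

There is one attempt and no reset: what is moved stays moved. The work goes in short steps, Python scripts to look and compute and a shell command to move; the robot and the scene stay as the last step left them, time stands still between calls to the robot, and variables do not carry over. Pictures are saved under pics/ and viewed, about 8 in all and at most 12, crops included, and the job is handed in when it is done.

```bash
ls; mkdir -p pics; cat > h.py <<'E'
import numpy as np, cv2
from rig import manip, get_image, camera_model, models
def save(cam,fn,img=None):
    im=get_image(cam) if img is None else img
    cv2.imwrite('pics/'+fn,im[:,:,::-1]); return im
def ray(cam,uv,cm=None):
    c=cm or camera_model(cam); K=np.array(c['camera_matrix']); k1=c['k1']
    p=np.atleast_2d(uv).astype(float)
    d=cv2.undistortPoints(p[:,None,:],K,np.array([k1,0,0,0,0.]))[:,0]
    R=cv2.Rodrigues(np.array(c['rvec'],float))[0]; t=np.array(c['tvec'],float).ravel()
    o=-R.T@t; D=np.c_[d,np.ones(len(d))]@R
    return o,D
def onz(cam,uv,z,cm=None):
    o,D=ray(cam,uv,cm); return o+D*((z-o[2])/D[:,2])[:,None]
def proj(cam,P,cm=None):
    c=cm or camera_model(cam)
    return cv2.projectPoints(np.atleast_2d(P).astype(float),np.array(c['rvec'],float),np.array(c['tvec'],float),np.array(c['camera_matrix']),np.array([c['k1'],0,0,0,0.]))[0][:,0]
E
python3 - <<'E'
from h import *
top=save('top','top0.png'); 
for q in ['jig','blade_head','blade_tail','clamp_grip','pattern','board']:
    for r in models.mark_of(q,'top')[:3]:
        uv=np.array(r['position'])*[640,400]; print(q,round(r['confidence'],2),uv.round(1),onz('top',uv,16 if 'blade' in q else 0).round(1))
side=save('side','side0.png')
print(manip.state())
c=camera_model('top');print(ray('top',[320,200]));print(ray('side',[320,200]))
E
```

```text
pics
jig 0.73 [305.4 161.1] [[654.3  35.    0. ]]
blade_head 0.55 [274.5 185.2] [[571.8 126.9  16. ]]
blade_head 0.26 [187.7 153.1] [[669.7 401.3  16. ]]
blade_tail 0.88 [338.2 139.4] [[721.8 -66.5  16. ]]
blade_tail 0.45 [401.1 141.3] [[ 719.6 -264.3   16. ]]
clamp_grip 0.43 [306.5 164.2] [[644.2  31.4   0. ]]
pattern 0.71 [458.2 251. ] [[ 380.3 -436.5    0. ]]
board 0.91 [355.7 210.6] [[ 499.8 -123.2    0. ]]
board 0.74 [277.5 249. ] [[378.8 112.8   0. ]]
board 0.63 [383.5 266.3] [[ 331.7 -207.2    0. ]]
{'t': 0.4, 'joint_positions': array([ 1.19230907e+00,  9.12052924e-02,  1.23085511e+00, -2.13018983e-06,
        1.81979887e+00, -5.67298087e-02]), 'joint_velocities': array([ 0.00055307, -0.00145193, -0.00123583,  0.00050062, -0.00189239,
       -0.00137829]), 'tau': array([-5.78909785e-04, -4.45502186e+01, -4.05906093e+01,  6.96058106e-02,
        2.09898449e-02, -1.67162540e-05]), 'position': array([189.75012232, 569.17758513, 222.48048528]), 'orientation': array([-0.41350179,  0.57371546,  0.41339917,  0.5735573 ]), 'ft_force': array([-0.69267382,  0.46890009,  0.23888732]), 'ft_torque': array([ 0.03004225, -0.01181271,  0.01189636]), 'width': 87.70123884594753}
(array([ 329.52039582,  -20.42004586, 1137.196271  ]), array([[ 0.17449909,  0.00652982, -0.98483509]]))
(array([-117.22153283, -742.00063915,  915.65925703]), array([[ 0.50916544,  0.57085013, -0.64415705]]))
```

```bash
ls pics
```

```text
side0.png
top0.png
```

```bash
python3 - <<'E'
import cv2
a=cv2.imread('pics/top0.png'); cv2.imwrite('pics/top0c.png',cv2.resize(a[90:290,170:490],None,fx=2.5,fy=2.5,interpolation=cv2.INTER_CUBIC))
E
```

```text
(no output)
```

View pics/top0c.png

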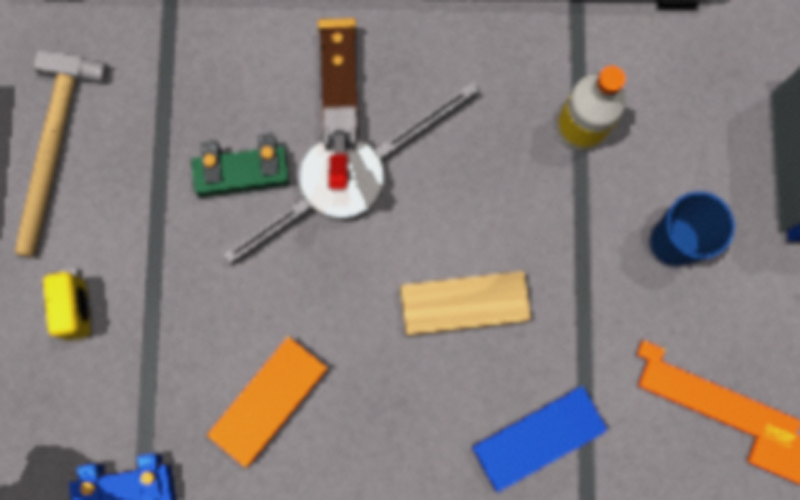

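View pics/side0.png

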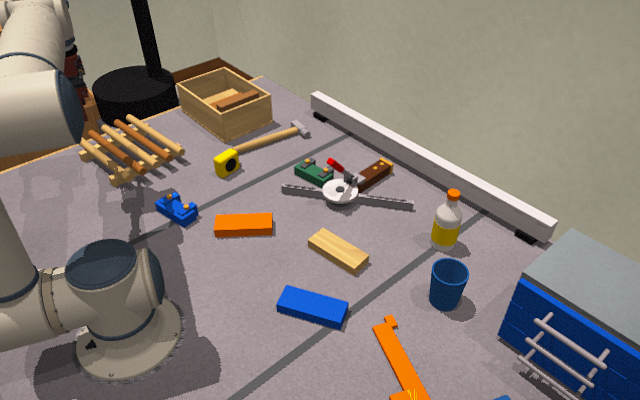

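Top view: the green pattern is at px (266,158), left of the disc. The pivot disc is at (307,161) with the red handle at (305,159). The blade head tip is at (263,193) and the tail tip at (360,127).

Candidates for the board are pale (356,211), orange (277,250) and blue (386,265), so I take the pale one. Candidates for the pattern are green (266,158) and blue (219,283), so I take the green one.

```bash
python3 - <<'E'
from h import *
from scipy.spatial.transform import Rotation as Ro
s=manip.state(); R=Ro.from_quat(s['orientation']).as_matrix(); print(R.round(3))
c=camera_model('wrist'); o,D=ray('wrist',[[320,200],[320,0],[320,399],[0,200],[639,200]])
print('cam in tool',(R.T@(o-s['position'])).round(1)); print((D@R).round(3)); print(np.array(c['camera_matrix']).round(0))
f=lambda L:[(170+x/2.5,90+y/2.5) for x,y in L]
print('pivot',onz('top',f([(342,178)]),38))
print('patt front',onz('top',f([(198,194),(288,184)]),32))
print('board',onz('top',f([(402,286),(525,271),(530,319),(407,334)]),28))
print('tips',onz('top',f([(232,258),(475,90)]),29))
print('grip',onz('top',f([(338,170)]),130))
E
```

```text
[[-0.    -0.949  0.316]
 [-0.     0.316  0.949]
 [-1.     0.    -0.   ]]
cam in tool [-161.4   73.6    0.9]
[[ 0.962 -0.274 -0.018]
 [ 1.13   0.327 -0.018]
 [ 0.795 -0.872 -0.018]
 [ 0.963 -0.274 -1.035]
 [ 0.961 -0.273  0.993]]
[[324.   0. 326.]
 [  0. 324. 199.]
 [  0.   0.   1.]]
pivot [[643.11697921  28.9597967   38.        ]]
patt front [[621.77768317 203.82293838  32.        ]
 [636.13550448  94.80350366  32.        ]]
board [[ 513.18233569  -45.71461957   28.        ]
 [ 533.99730365 -194.02050467   28.        ]
 [ 475.67630759 -199.50393145   28.        ]
 [ 455.33742443  -52.39399479   28.        ]]
tips [[ 543.80726879  159.52851118   29.        ]
 [ 762.30596265 -133.70759339   29.        ]]
grip [[626.00439106  29.49443394 130.        ]]
```

```bash
python3 -m handwheel '[{"tx":0.6,"ty":-0.75,"tz":0.1,"az":0.33},{"tx":0.6,"ty":-0.75,"tz":0.1,"az":0.33},{"tx":0.6,"ty":-0.75,"tz":0.1,"az":0.33},{"tx":0.6,"ty":-0.75,"tz":0.1,"az":0.33},{"tx":0.6,"ty":-0.75,"tz":0.1,"az":0.33},{"tx":0.6,"ty":-0.75,"tz":0.1,"az":0.33},{"tx":0.6,"ty":-0.75,"tz":0.1,"az":0.33},{"tx":0.6,"ty":-0.75,"tz":0.1,"az":0.33}]'
python3 -m handwheel '[{"tx":0.6,"ty":-0.75,"tz":0.1,"az":0.33},{"tx":0.6,"ty":-0.75,"tz":0.1,"az":0.33},{"tx":0.6,"ty":-0.75,"tz":0.1,"az":0.33},{"tx":0.6,"ty":-0.75,"tz":0.1,"az":0.33},{"tx":0.6,"ty":-0.75,"tz":0.1,"az":0.33},{"tx":0.6,"ty":-0.75,"tz":0.1,"az":0.33},{"tx":0.6,"ty":-0.75,"tz":0.1,"az":0.33},{"tx":0.6,"ty":-0.75,"tz":0.1,"az":0.33},{}]'
python3 - <<'E'
from h import *
import pickle
cm=camera_model('wrist'); im=save('wrist','w1.png'); pickle.dump(cm,open('w1.pkl','wb'))
for q in ['blade_head','blade_tail','clamp_grip','pattern','board','jig']:
    for r in models.mark_of(q,'wrist')[:2]:
        uv=np.array(r['position'])*[640,400]; print(q,round(r['confidence'],2),uv.round(1),onz('wrist',uv,{'b':16,'c':125}.get(q[0],0) if q!='board' else 0,cm).round(1))
E
```

```text
$[0]: bad value
$[0]: bad value
```

View pics/w1.png

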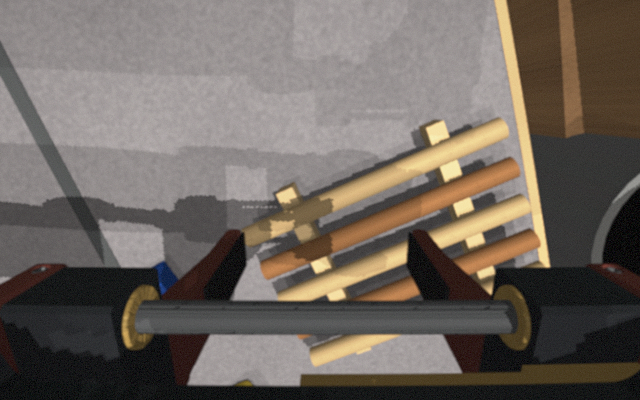

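The call was refused because a row needs all its keys. The wrist image is upside-down: up points to the robot, and the fingers cover the lower rows.

```bash
python3 -m handwheel '[{"tx":0.65,"ty":-0.78,"tz":0.1,"ax":0,"ay":0,"az":0.33,"claw":1},{"tx":0.65,"ty":-0.78,"tz":0.1,"ax":0,"ay":0,"az":0.33,"claw":1},{"tx":0.65,"ty":-0.78,"tz":0.1,"ax":0,"ay":0,"az":0.33,"claw":1},{"tx":0.65,"ty":-0.78,"tz":0.1,"ax":0,"ay":0,"az":0.33,"claw":1},{"tx":0.65,"ty":-0.78,"tz":0.1,"ax":0,"ay":0,"az":0.33,"claw":1},{"tx":0.65,"ty":-0.78,"tz":0.1,"ax":0,"ay":0,"az":0.33,"claw":1},{"tx":0.65,"ty":-0.78,"tz":0.1,"ax":0,"ay":0,"az":0.33,"claw":1},{"tx":0.65,"ty":-0.78,"tz":0.1,"ax":0,"ay":0,"az":0.33,"claw":1}]'
python3 -m handwheel '[{"tx":0.65,"ty":-0.78,"tz":0.1,"ax":0,"ay":0,"az":0.33,"claw":1},{"tx":0.65,"ty":-0.78,"tz":0.1,"ax":0,"ay":0,"az":0.33,"claw":1},{"tx":0.65,"ty":-0.78,"tz":0.1,"ax":0,"ay":0,"az":0.33,"claw":1},{"tx":0.65,"ty":-0.78,"tz":0.1,"ax":0,"ay":0,"az":0.33,"claw":1},{"tx":0.65,"ty":-0.78,"tz":0.1,"ax":0,"ay":0,"az":0.33,"claw":1},{"tx":0.65,"ty":-0.78,"tz":0.1,"ax":0,"ay":0,"az":0.33,"claw":1},{"tx":0.65,"ty":-0.78,"tz":0.1,"ax":0,"ay":0,"az":0.33,"claw":1},{"tx":0.65,"ty":-0.78,"tz":0.1,"ax":0,"ay":0,"az":0.33,"claw":1},{"tx":0,"ty":0,"tz":0,"ax":0,"ay":0,"az":0,"claw":1}]'
python3 - <<'E'
from h import *
import pickle
cm=camera_model('wrist'); im=save('wrist','w2.png'); pickle.dump(cm,open('w2.pkl','wb'))
for q in ['blade_head','blade_tail','clamp_grip','pattern','board','jig']:
    for r in models.mark_of(q,'wrist')[:2]:
        uv=np.array(r['position'])*[640,400]; print(q,round(r['confidence'],2),uv.round(1),onz('wrist',uv,{'b':16,'c':125}.get(q[0],0) if q!='board' else 0,cm).round(1))
E
```

```text
t: 1.42
position: [398.6, 317.9, 255.1]
orientation: [-0.477, 0.522, 0.477, 0.522]
ft_force: [0.5, 0.9, -0.3]
width: 87.6
t: 2.17
position: [608.9, 64.1, 284.8]
orientation: [0.533, -0.466, -0.532, -0.465]
ft_force: [1.4, 0.4, 0.0]
width: 87.9
blade_head 0.64 [377.3 142. ] [[569.5 127.6  16. ]]
blade_tail 0.76 [221.6 232.3] [[724.6 -69.9  16. ]]
clamp_grip 0.91 [288.2 193.2] [[624.7  27.8 125. ]]
pattern 0.6 [540.8 233.5] [[670.3 396.4   0. ]]
board 0.77 [194.4  63.1] [[ 502.2 -121.4    0. ]]
jig 0.59 [301.7 185.3] [[644.9  34.8   0. ]]
```

View pics/w2.png

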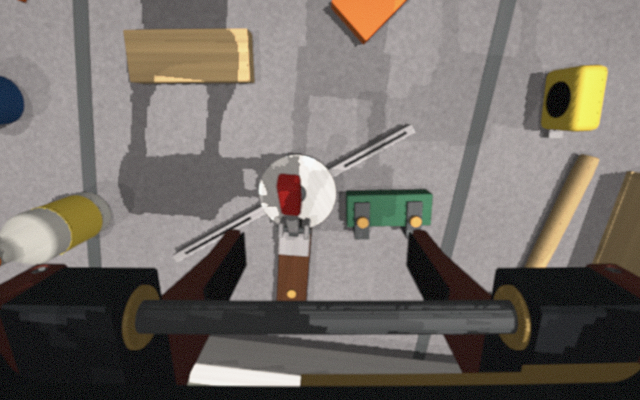

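The wrist view shows the disc at (297,191), the green pattern at (389,208), the blade head tip at (411,128) and the pale board at (188,55). Next I fit prism silhouettes.

```bash
cat > fit.py <<'E'
from h import *
from scipy.optimize import minimize
S=4
def mask(im,kind):
    h=cv2.cvtColor(cv2.resize(im,None,fx=S,fy=S,interpolation=cv2.INTER_CUBIC),cv2.COLOR_RGB2HSV)
    lo,hi={'green':((55,90,20),(90,255,255)),'pale':((10,70,110),(27,190,255))}[kind]
    return cv2.inRange(h,lo,hi)
def corners(p,b):
    x,y,a=p; (x0,x1),(y0,y1),(z0,z1)=b
    L=np.array([[i,j,k] for i in (x0,x1) for j in (y0,y1) for k in (z0,z1)],float)
    c,s=np.cos(a),np.sin(a); return np.c_[x+c*L[:,0]-s*L[:,1],y+s*L[:,0]+c*L[:,1],L[:,2]]
def fit(views,b,p0,roi):
    ms=[]
    for cam,cm,m in views:
        q=proj(cam,corners(p0,b),cm)*S+S/2; M=np.zeros_like(m); (a0,b0),(a1,b1)=q.min(0)-roi*S,q.max(0)+roi*S
        sl=(slice(max(0,int(b0)),int(b1)),slice(max(0,int(a0)),int(a1))); M[sl]=m[sl]
        M=cv2.morphologyEx(M,cv2.MORPH_CLOSE,np.ones((5*S,5*S))); ms.append(M>0)
    def cost(d):
        p=np.array(p0)+np.array(d)*[1,1,.01]; e=0
        for (cam,cm,m),M in zip(views,ms):
            q=proj(cam,corners(p,b),cm)*S+(S-1)/2; H=cv2.convexHull(q.astype(np.float32))
            R=np.zeros(M.shape,np.uint8); cv2.fillPoly(R,[np.round(H*16).astype(np.int32)],1,shift=4)
            e+=(R.astype(bool)^M).sum()/M.sum()
        return e/len(ms)
    best=None
    for st in (12,5,2):
        r=minimize(cost,(np.zeros(3) if best is None else best.x),method='Nelder-Mead',options=dict(initial_simplex=(np.zeros(3) if best is None else best.x)+np.vstack([np.zeros(3),np.eye(3)*st])))
        best=r
    return np.array(p0)+best.x*[1,1,.01],best.fun
PAT=((6,51),(65,180),(0,32)); BRD=((-30,30),(-75,75),(0,28))
E
python3 - <<'E'
from fit import *
import pickle
cm=pickle.load(open('w2.pkl','rb')); w=cv2.imread('pics/w2.png')[:,:,::-1]; t=cv2.imread('pics/top0.png')[:,:,::-1]; ct=camera_model('top')
for k,b,p0 in (('green',PAT,(643,29,.13)),('pale',BRD,(500,-123,.13))):
    for v in ([('wrist',cm,mask(w,k))],[('top',ct,mask(t,k))],[('wrist',cm,mask(w,k)),('top',ct,mask(t,k))]):
        print(k,fit(v,b,p0,8))
# disc
for cam,c,im,uv in (('wrist',cm,w,(297,191)),('top',ct,t,(307,161))):
    h=cv2.cvtColor(im,cv2.COLOR_RGB2HSV); m=((h[:,:,1]<25)&(h[:,:,2]>150)).astype(np.uint8)
    n,l,st,ce=cv2.connectedComponentsWithStats(m); 
    for i in range(1,n):
        if st[i,4]>150 and np.hypot(*(ce[i]-uv))<20:
            P=onz(cam,np.argwhere(l==i)[:,::-1],38,c)[:,:2]; H=cv2.convexHull(P.astype(np.float32))
            print(cam,'disc',cv2.minEnclosingCircle(H))
E
```

```text
green (array([6.44261525e+02, 3.08340683e+01, 1.31107750e-01]), np.float64(0.5695410082768999))
green (array([6.47015123e+02, 2.94124639e+01, 1.36964860e-01]), np.float64(0.6523779724655819))
green (array([6.47108365e+02, 3.16377003e+01, 1.53311682e-01]), np.float64(0.6163005911264174))
pale (array([ 4.96852135e+02, -1.20924878e+02,  1.27973741e-01]), np.float64(0.04679151851369213))
pale (array([ 4.95780986e+02, -1.22208922e+02,  1.33727943e-01]), np.float64(0.021200783894530555))
pale (array([ 4.95944244e+02, -1.21381616e+02,  1.33007480e-01]), np.float64(0.0375352666743813))
top disc ((648.736083984375, 31.13177490234375), 71.3878402709961)
```

```bash
python3 -m handwheel '[{"tx":-0.6,"ty":0.55,"tz":-0.4,"ax":0,"ay":0,"az":0,"claw":0},{"tx":-0.6,"ty":0.55,"tz":-0.5,"ax":0,"ay":0,"az":0,"claw":0},{"tx":-0.6,"ty":0.55,"tz":-0.5,"ax":0,"ay":0,"az":0,"claw":0},{"tx":-0.6,"ty":0.55,"tz":-0.5,"ax":0,"ay":0,"az":0,"claw":0},{"tx":0,"ty":0,"tz":-0.9,"ax":0,"ay":0,"az":0,"claw":0},{"tx":0,"ty":0,"tz":-0.9,"ax":0,"ay":0,"az":0,"claw":0},{"tx":0,"ty":0,"tz":-0.9,"ax":0,"ay":0,"az":0,"claw":0},{"tx":0,"ty":0,"tz":-0.9,"ax":0,"ay":0,"az":0,"claw":0},{"tx":0,"ty":0,"tz":-0.9,"ax":0,"ay":0,"az":0,"claw":0},{"tx":0,"ty":0,"tz":-0.4,"ax":0,"ay":0,"az":0,"claw":0}]'
python3 -m handwheel '[{"tx":0,"ty":0,"tz":0,"ax":0,"ay":0,"az":0,"claw":0},{"tx":0,"ty":0,"tz":0,"ax":0,"ay":0,"az":0,"claw":0}]'
```

```text
t: 3.35
position: [506.3, 158.4, 9.6]
orientation: [-0.533, 0.465, 0.535, 0.462]
ft_force: [-0.7, 0.4, -1.6]
width: 24.8
t: 3.52
position: [508.8, 158.6, 14.5]
orientation: [-0.534, 0.464, 0.534, 0.463]
ft_force: [-0.3, 0.5, 0.5]
width: 11.5
```

```bash
python3 -m handwheel '[{"tx":0,"ty":-0.25,"tz":0,"ax":0,"ay":0,"az":0,"claw":0},{"tx":0.25,"ty":0,"tz":0,"ax":0,"ay":0,"az":0,"claw":0},{"tx":0.25,"ty":0,"tz":0,"ax":0,"ay":0,"az":0,"claw":0},{"tx":0.25,"ty":0,"tz":0,"ax":0,"ay":0,"az":0,"claw":0},{"tx":0.25,"ty":0,"tz":0,"ax":0,"ay":0,"az":0,"claw":0},{"tx":0.25,"ty":0,"tz":0,"ax":0,"ay":0,"az":0,"claw":0},{"tx":0.25,"ty":0,"tz":0,"ax":0,"ay":0,"az":0,"claw":0},{"tx":0.25,"ty":0,"tz":0,"ax":0,"ay":0,"az":0,"claw":0},{"tx":0.25,"ty":0,"tz":0,"ax":0,"ay":0,"az":0,"claw":0}]'
python3 -m handwheel '[{"tx":0.15,"ty":0.02,"tz":0,"ax":0,"ay":0,"az":0,"claw":0},{"tx":0.05,"ty":0.02,"tz":0,"ax":0,"ay":0,"az":0,"claw":0},{"tx":0,"ty":0,"tz":0,"ax":0,"ay":0,"az":0,"claw":0}]'
```

```text
t: 4.27
position: [591.4, 147.9, 17.7]
orientation: [0.534, -0.463, -0.533, -0.465]
ft_force: [-1.3, -0.2, -0.2]
width: 0.7
t: 4.52
position: [598.9, 149.5, 16.2]
orientation: [0.534, -0.463, -0.533, -0.465]
ft_force: [0.2, 0.2, -0.7]
width: 0.4
```

```bash
for i in 1 2; do :; done
python3 -m handwheel '[{"tx":0.1,"ty":0,"tz":0,"ax":0,"ay":0,"az":0,"claw":0},{"tx":0.1,"ty":0,"tz":0,"ax":0,"ay":0,"az":0,"claw":0},{"tx":0,"ty":0,"tz":0,"ax":0,"ay":0,"az":0,"claw":0}]'
python3 -m handwheel '[{"tx":0.05,"ty":0,"tz":0,"ax":0,"ay":0,"az":0,"claw":0},{"tx":0.05,"ty":0,"tz":0,"ax":0,"ay":0,"az":0,"claw":0},{"tx":0,"ty":0,"tz":0,"ax":0,"ay":0,"az":0,"claw":0}]'
```

```text
t: 4.77
position: [606.3, 149.6, 14.9]
orientation: [0.534, -0.464, -0.533, -0.464]
ft_force: [-0.2, -0.2, -0.1]
width: 0.4
t: 5.02
position: [610.0, 149.6, 14.5]
orientation: [0.534, -0.464, -0.533, -0.464]
ft_force: [0.5, 0.6, 0.4]
width: 0.6
```

```bash

python3 -m handwheel '[{"tx":0.05,"ty":0,"tz":0,"ax":0,"ay":0,"az":0,"claw":0},{"tx":0.05,"ty":0,"tz":0,"ax":0,"ay":0,"az":0,"claw":0},{"tx":0,"ty":0,"tz":0,"ax":0,"ay":0,"az":0,"claw":0}]'
python3 - <<'E'
from h import *
im=save('top','top1.png'); print(manip.state()['ft_force'])
cv2.imwrite('pics/top1c.png',cv2.resize(im[110:260,200:400,::-1],None,fx=4,fy=4,interpolation=cv2.INTER_CUBIC))
E
```

```text
t: 5.27
position: [610.3, 149.6, 14.6]
orientation: [-0.531, 0.466, 0.536, 0.462]
ft_force: [-16.9, -0.7, 9.3]
width: 0.4
[-14.84916572  -1.0066263    8.85175464]
```

View pics/top1c.png

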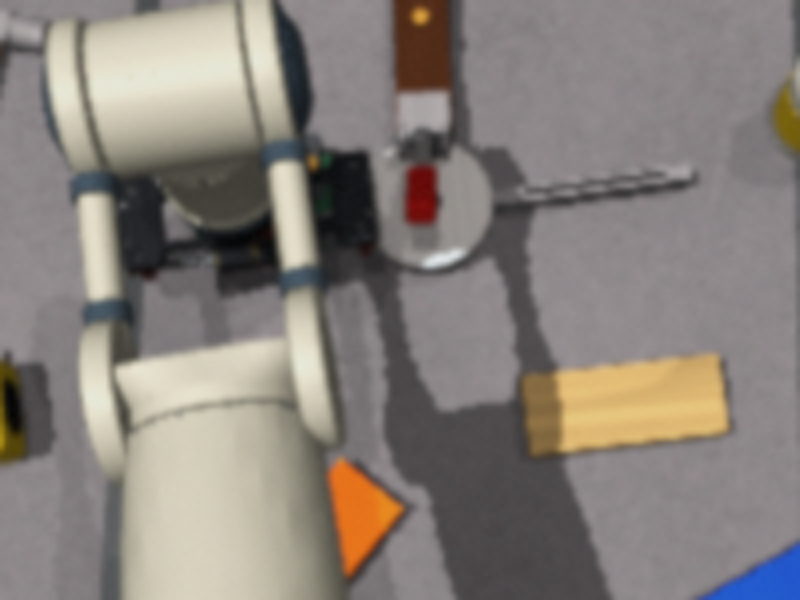

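Pressed to 17 N against the pattern, and the tail in the crop runs (505,200)→(690,175), consistent with the pattern's yaw. Now I back off and rise, and get the jig yaw from the earlier pictures.

```bash

python3 -m handwheel '[{"tx":-0.2,"ty":0,"tz":0,"ax":0,"ay":0,"az":0,"claw":0},{"tx":-0.2,"ty":0,"tz":0,"ax":0,"ay":0,"az":0,"claw":0},{"tx":0,"ty":0,"tz":0.9,"ax":0,"ay":0,"az":0,"claw":0},{"tx":0,"ty":0,"tz":0.9,"ax":0,"ay":0,"az":0,"claw":0},{"tx":0,"ty":0,"tz":0.9,"ax":0,"ay":0,"az":0,"claw":0},{"tx":0,"ty":0,"tz":0.9,"ax":0,"ay":0,"az":0,"claw":0},{"tx":0,"ty":0,"tz":0.9,"ax":0,"ay":0,"az":0,"claw":0},{"tx":0,"ty":0,"tz":0,"ax":0,"ay":0,"az":0,"claw":0}]'
python3 - <<'E'
from h import *
import pickle
cm=pickle.load(open('w2.pkl','rb')); w=cv2.imread('pics/w2.png')[:,:,::-1]; t=cv2.imread('pics/top0.png')[:,:,::-1]; ct=camera_model('top')
for cam,c,im,roi in (('top',ct,t,(293,320,90,140)),('wrist',cm,w,(270,320,240,300))):
    h=cv2.cvtColor(im,cv2.COLOR_RGB2HSV); x0,x1,y0,y1=roi
    m=np.zeros(h.shape[:2],bool); m[y0:y1,x0:x1]=((h[...,0]<18)&(h[...,1]>110)&(h[...,2]<170))[y0:y1,x0:x1]
    C=[]
    for y in range(y0,y1):
        xs=np.where(m[y])[0]
        if len(xs)>6: C.append(((xs[0]+xs[-1])/2,y))
    P=onz(cam,np.array(C),36,c); k=np.polyfit(P[:,0],P[:,1],1); print(cam,len(C),'yaw',k[0],'y at pivot 645',np.polyval(k,645), P[[0,-1]].round(0).tolist())
    m=((h[...,0]<8)|(h[...,0]>172))&(h[...,1]>170)&(h[...,2]>90); m[:,:280]=0;m[:,330:]=0;m[:150]=0;m[215:]=0
    ys,xs=np.where(m); print('grip px',xs.min(),xs.max(),ys.min(),ys.max(),len(xs), 'c@135',onz(cam,[[(xs.min()+xs.max())/2,(ys.min()+ys.max())/2]],135,c).round(1))
# tail line from top1
E
```

```text
t: 5.98
position: [600.2, 150.0, 204.7]
orientation: [0.537, -0.46, -0.53, -0.468]
ft_force: [1.1, 0.7, 1.3]
width: 0.7
top 31 yaw 0.04520030858097375 y at pivot 645 31.48490016252921 [[839.0, 41.0, 36.0], [740.0, 35.0, 36.0]]
grip px 302 308 152 164 77 c@135 [[624.5  29.8 135. ]]
wrist 44 yaw 0.06819913240365276 y at pivot 645 29.61543958023751 [[739.0, 27.0, 36.0], [806.0, 40.0, 36.0]]
grip px 280 299 175 214 715 c@135 [[623.1  30.1 135. ]]
```

```bash

python3 -m handwheel '[{"tx":0.25,"ty":-0.75,"tz":0,"ax":0,"ay":0,"az":0,"claw":0},{"tx":0.25,"ty":-0.75,"tz":0,"ax":0,"ay":0,"az":0,"claw":0},{"tx":0.25,"ty":-0.75,"tz":0,"ax":0,"ay":0,"az":0,"claw":0},{"tx":0.25,"ty":-0.75,"tz":0,"ax":0,"ay":0,"az":0,"claw":0},{"tx":0,"ty":0,"tz":-0.5,"ax":0,"ay":0,"az":0,"claw":0},{"tx":0,"ty":0,"tz":-0.4,"ax":0,"ay":0,"az":0,"claw":0},{"tx":0,"ty":0,"tz":0,"ax":0,"ay":0,"az":0,"claw":0}]'
python3 - <<'E'
from h import *
im=save('side','side2.png'); cv2.imwrite('pics/side2c.png',cv2.resize(im[100:240,250:430,::-1],None,fx=4,fy=4,interpolation=cv2.INTER_CUBIC))
E
```

```text
t: 6.57
position: [636.3, 28.7, 154.1]
orientation: [-0.532, 0.466, 0.535, 0.463]
ft_force: [-0.5, 0.3, -0.9]
width: 0.2
```

View pics/side2c.png

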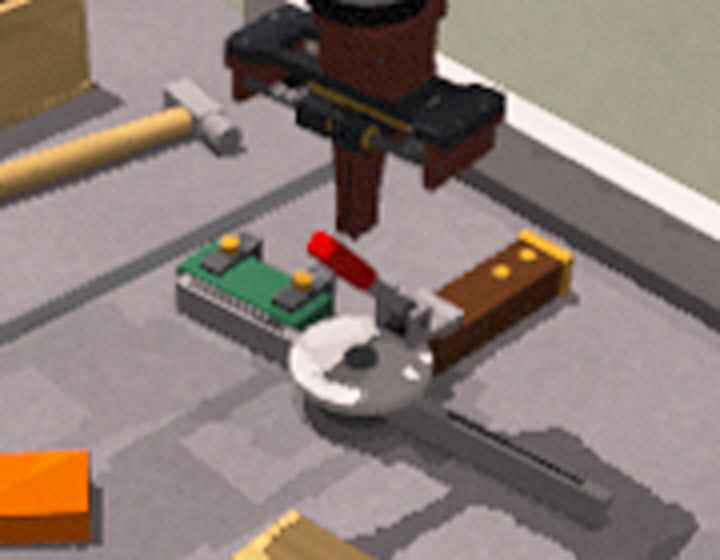

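```bash

python3 -m handwheel '[{"tx":-0.25,"ty":0,"tz":-0.35,"ax":0,"ay":0,"az":0,"claw":0},{"tx":-0.2,"ty":0,"tz":-0.25,"ax":0,"ay":0,"az":0,"claw":0},{"tx":-0.18,"ty":0,"tz":-0.25,"ax":0,"ay":0,"az":0,"claw":0},{"tx":-0.15,"ty":-0.02,"tz":-0.25,"ax":0,"ay":0,"az":0,"claw":0}]'
python3 -m handwheel '[{"tx":-0.1,"ty":0,"tz":-0.25,"ax":0,"ay":0,"az":0,"claw":0},{"tx":-0.08,"ty":0,"tz":-0.25,"ax":0,"ay":0,"az":0,"claw":0},{"tx":-0.08,"ty":0,"tz":-0.25,"ax":0,"ay":0,"az":0,"claw":0},{"tx":0,"ty":0,"tz":0,"ax":0,"ay":0,"az":0,"claw":0}]'
python3 -m handwheel '[{"tx":-0.05,"ty":0,"tz":-0.15,"ax":0,"ay":0,"az":0,"claw":0},{"tx":0,"ty":0,"tz":-0.1,"ax":0,"ay":0,"az":0,"claw":0},{"tx":0,"ty":0,"tz":-0.05,"ax":0,"ay":0,"az":0,"claw":0},{"tx":0,"ty":0,"tz":0,"ax":0,"ay":0,"az":0,"claw":0}]'
```

```text
t: 6.95
position: [607.2, 29.4, 117.6]
orientation: [0.535, -0.463, -0.532, -0.465]
ft_force: [-0.8, 0.2, 4.7]
width: 0.5
t: 7.28
position: [595.9, 29.1, 85.0]
orientation: [0.534, -0.464, -0.533, -0.464]
ft_force: [0.7, -0.4, 0.8]
width: 0.7
t: 7.62
position: [594.0, 29.0, 72.5]
orientation: [-0.533, 0.464, 0.534, 0.464]
ft_force: [-2.9, -0.6, 1.3]
width: 0.5
```

```bash

python3 -m handwheel '[{"tx":0,"ty":0,"tz":-0.05,"ax":0,"ay":0,"az":0,"claw":0},{"tx":0,"ty":0,"tz":-0.05,"ax":0,"ay":0,"az":0,"claw":0},{"tx":0,"ty":0,"tz":0,"ax":0,"ay":0,"az":0,"claw":0}]'
python3 -m handwheel '[{"tx":0,"ty":0,"tz":-0.05,"ax":0,"ay":0,"az":0,"claw":0},{"tx":0,"ty":0,"tz":-0.05,"ax":0,"ay":0,"az":0,"claw":0},{"tx":0,"ty":0,"tz":0,"ax":0,"ay":0,"az":0,"claw":0}]'
```

```text
t: 7.87
position: [594.3, 28.9, 69.3]
orientation: [0.534, -0.464, -0.533, -0.464]
ft_force: [-3.9, -0.3, 7.8]
width: 0.5
t: 8.12
position: [594.4, 28.9, 69.1]
orientation: [0.534, -0.464, -0.533, -0.465]
ft_force: [-12.2, 0.7, 22.1]
width: 0.2
```

The grip stopped hard at 69 mm (22 N), which is level. Now I rise and look at the tail and board from above.

```bash

python3 -m handwheel '[{"tx":0,"ty":0,"tz":0.3,"ax":0,"ay":0,"az":0,"claw":0},{"tx":0,"ty":0,"tz":0.9,"ax":0,"ay":0,"az":0,"claw":0},{"tx":0,"ty":-0.4,"tz":0.9,"ax":0,"ay":0,"az":0,"claw":0.3},{"tx":0.1,"ty":-0.5,"tz":0.8,"ax":0,"ay":0,"az":0,"claw":0.6},{"tx":0.1,"ty":-0.5,"tz":0.8,"ax":0,"ay":0,"az":0,"claw":1},{"tx":0.1,"ty":-0.5,"tz":0.8,"ax":0,"ay":0,"az":0,"claw":1},{"tx":0.1,"ty":-0.5,"tz":0.6,"ax":0,"ay":0,"az":0,"claw":1},{"tx":0,"ty":0,"tz":0,"ax":0,"ay":0,"az":0,"claw":1},{"tx":0,"ty":0,"tz":0,"ax":0,"ay":0,"az":0,"claw":1}]'
python3 - <<'E'
from h import *
import pickle
print(manip.state()['joint_positions'].round(2))
cm=camera_model('wrist'); im=save('wrist','w3.png'); pickle.dump(cm,open('w3.pkl','wb'))
cv2.imwrite('pics/w3c.png',cv2.resize(im[20:240,150:550,::-1],None,fx=2,fy=2,interpolation=cv2.INTER_CUBIC))
E
```

```text
t: 8.87
position: [611.1, -68.3, 269.7]
orientation: [0.534, -0.464, -0.532, -0.465]
ft_force: [0.1, 0.8, -1.2]
width: 43.4
[-0.17  0.14  1.09  0.    1.9  -1.87]
```

View pics/w3c.png

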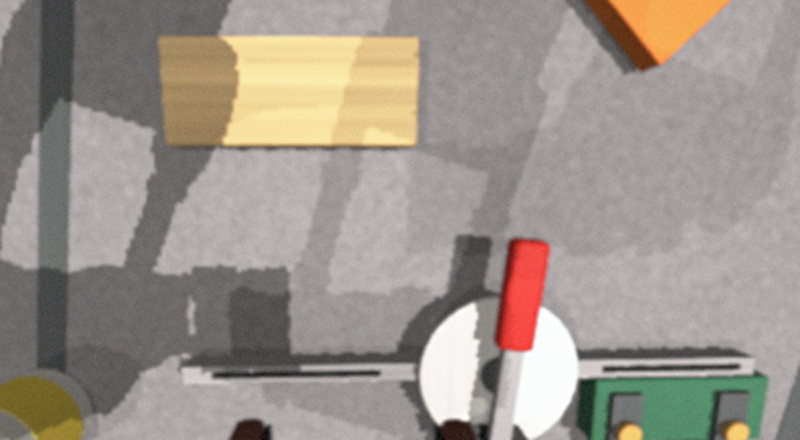

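```bash
python3 - <<'E'
from fit import *
import pickle
cm=pickle.load(open('w3.pkl','rb')); w=cv2.imread('pics/w3.png')[:,:,::-1]; t=cv2.imread('pics/top1.png')[:,:,::-1]; ct=camera_model('top')
f=lambda L:[(150+(x+.5)/2-.5,20+(y+.5)/2-.5) for x,y in L]
P=onz('wrist',f([(213,375),(380,373),(603,369),(740,366)]),29,cm); print('slots',P.round(1).tolist())
k=np.polyfit(P[:,1],P[:,0],1); print('blade yaw',-np.arctan(k[0]),'x at y=30',np.polyval(k,30),'x at y=-95',np.polyval(k,-95))
P=onz('wrist',f([(183,373),(753,364)]),29,cm); print('tips',P.round(1).tolist(),np.hypot(*(P[0]-P[1])[:2]))
print('disc',onz('wrist',f([(420,370),(579,368)]),38,cm).round(1).tolist(),onz('wrist',f([(499,297)]),38,cm).round(1).tolist())
for v in ([('wrist',cm,mask(w,'pale'))],[('top',ct,mask(t,'pale'))]): print(fit(v,BRD,(496,-121.5,.131),8))
from scipy.spatial.transform import Rotation as Ro
R=Ro.from_quat(manip.state()['orientation']).as_matrix(); print('tool z yaw',np.arctan2(-R[0,2],R[1,2]))
E
```

```text
slots [[674.9, -150.2, 29.0], [658.7, -42.7, 29.0], [636.1, 100.8, 29.0], [621.8, 189.9, 29.0]]
blade yaw 0.15506914378374956 x at y=30 646.9920303149083 x at y=-95 666.5325516052261
tips [[676.2, -169.7, 29.0], [619.3, 198.1, 29.0]] 372.13210737502175
disc [[650.5, -18.6, 38.0], [635.4, 81.4, 38.0]] [[597.5, 21.8, 38.0]]
(array([ 4.96767829e+02, -1.20119083e+02,  1.33882927e-01]), np.float64(0.01796729528667367))
(array([ 4.96095876e+02, -1.23181759e+02,  1.26717663e-01]), np.float64(0.030301193867038362))
tool z yaw 0.1382454273029361
```

Clamp is down and the blade is flush on the pattern (blade yaw 0.155, pivot about (646,30)). The board is at (496.5,-121.5), yaw 0.13. Next: turn 90° and go above the board.

```bash

python3 -m handwheel '[{"tx":-0.16,"ty":-0.075,"tz":-0.3,"ax":0,"ay":0,"az":-1,"claw":1},{"tx":-0.16,"ty":-0.075,"tz":-0.3,"ax":0,"ay":0,"az":-1,"claw":1},{"tx":-0.16,"ty":-0.075,"tz":-0.3,"ax":0,"ay":0,"az":-1,"claw":1},{"tx":-0.16,"ty":-0.075,"tz":-0.3,"ax":0,"ay":0,"az":-1,"claw":1},{"tx":-0.16,"ty":-0.075,"tz":-0.3,"ax":0,"ay":0,"az":-1,"claw":1},{"tx":-0.16,"ty":-0.075,"tz":-0.3,"ax":0,"ay":0,"az":-1,"claw":1},{"tx":-0.16,"ty":-0.075,"tz":-0.3,"ax":0,"ay":0,"az":-1,"claw":1},{"tx":-0.16,"ty":-0.075,"tz":-0.3,"ax":0,"ay":0,"az":-1,"claw":1},{"tx":-0.16,"ty":-0.075,"tz":-0.3,"ax":0,"ay":0,"az":-1,"claw":1}]'
python3 -m handwheel '[{"tx":-0.16,"ty":-0.075,"tz":-0.3,"ax":0,"ay":0,"az":-1,"claw":1},{"tx":-0.16,"ty":-0.075,"tz":-0.3,"ax":0,"ay":0,"az":-1,"claw":1},{"tx":-0.16,"ty":-0.075,"tz":-0.3,"ax":0,"ay":0,"az":-1,"claw":1},{"tx":-0.16,"ty":-0.075,"tz":-0.3,"ax":0,"ay":0,"az":-1,"claw":1},{"tx":-0.16,"ty":-0.075,"tz":-0.3,"ax":0,"ay":0,"az":-1,"claw":1},{"tx":-0.16,"ty":-0.075,"tz":-0.3,"ax":0,"ay":0,"az":-1,"claw":1},{"tx":-0.16,"ty":-0.075,"tz":-0.3,"ax":0,"ay":0,"az":-1,"claw":1},{"tx":-0.16,"ty":-0.075,"tz":-0.3,"ax":0,"ay":0,"az":-1,"claw":1},{"tx":-0.16,"ty":-0.075,"tz":0,"ax":0,"ay":0,"az":-1,"claw":1},{"tx":0,"ty":0,"tz":0,"ax":0,"ay":0,"az":0,"claw":1}]'
cat > yaw.py <<'E'
from h import *
from scipy.spatial.transform import Rotation as Ro
s=manip.state(); R=Ro.from_quat(s['orientation']).as_matrix(); print(s['t'],s['position'].round(1),'tool z yaw',round(np.arctan2(-R[0,2],R[1,2]),3),'x',R[:,0].round(3),s['ft_force'].round(1),round(s['width'],1))
E
python3 yaw.py
```

```text
t: 9.67
position: [551.3, -92.9, 157.1]
orientation: [-0.313, 0.634, 0.315, 0.632]
ft_force: [0.6, -0.4, -0.2]
width: 87.5
t: 10.5
position: [492.4, -120.0, 61.0]
orientation: [-0.048, 0.707, 0.049, 0.704]
ft_force: [-0.1, -0.9, 0.4]
width: 87.8
10.5 [ 492.4 -120.    61. ] tool z yaw -1.434 x [-0.006  0.002 -1.   ] [-0.1 -0.9  0.4] 87.8
```

```bash

python3 -m handwheel '[{"tx":0.1,"ty":-0.04,"tz":-0.5,"ax":0,"ay":0,"az":0,"claw":1},{"tx":0,"ty":0,"tz":-0.5,"ax":0,"ay":0,"az":0,"claw":1},{"tx":0,"ty":0,"tz":-0.3,"ax":0,"ay":0,"az":0,"claw":1},{"tx":0,"ty":0,"tz":0,"ax":0,"ay":0,"az":0,"claw":0.6},{"tx":0,"ty":0,"tz":0,"ax":0,"ay":0,"az":0,"claw":0.4},{"tx":0,"ty":0,"tz":0,"ax":0,"ay":0,"az":0,"claw":0.4},{"tx":0,"ty":0,"tz":0,"ax":0,"ay":0,"az":0,"claw":0.4}]' 20
python3 -m handwheel '[{"tx":0,"ty":0,"tz":0,"ax":0,"ay":0,"az":0,"claw":0.4},{"tx":0,"ty":0,"tz":0,"ax":0,"ay":0,"az":0,"claw":0.4}]' 20; python3 yaw.py
```

```text
t: 11.08
position: [499.7, -122.9, 13.9]
orientation: [-0.05, 0.705, 0.049, 0.706]
ft_force: [-1.2, -0.4, 0.4]
width: 64.6
t: 11.25
position: [499.6, -122.9, 13.9]
orientation: [-0.049, 0.705, 0.049, 0.706]
ft_force: [-0.8, -0.2, 3.9]
width: 59.7
11.25 [ 499.6 -122.9   13.9] tool z yaw -1.432 x [ 0.002 -0.001 -1.   ] [-0.8 -0.2  3.9] 59.7
```

```bash

python3 -m handwheel '[{"tx":0,"ty":0,"tz":0.25,"ax":0,"ay":0,"az":0,"claw":0.4},{"tx":0.43,"ty":0.063,"tz":0,"ax":0,"ay":0,"az":0.03,"claw":0.4},{"tx":0.43,"ty":0.063,"tz":0,"ax":0,"ay":0,"az":0.03,"claw":0.4},{"tx":0.43,"ty":0.063,"tz":0,"ax":0,"ay":0,"az":0.03,"claw":0.4},{"tx":0.43,"ty":0.063,"tz":0,"ax":0,"ay":0,"az":0.03,"claw":0.4},{"tx":0.43,"ty":0.063,"tz":0,"ax":0,"ay":0,"az":0.03,"claw":0.4},{"tx":0.43,"ty":0.063,"tz":0,"ax":0,"ay":0,"az":0.03,"claw":0.4},{"tx":0,"ty":0,"tz":0,"ax":0,"ay":0,"az":0,"claw":0.4}]'
python3 yaw.py
python3 -m handwheel '[{"tx":0,"ty":0,"tz":-0.15,"ax":0,"ay":0,"az":0,"claw":0.4},{"tx":0,"ty":0,"tz":-0.1,"ax":0,"ay":0,"az":0,"claw":0.4},{"tx":0,"ty":0,"tz":0,"ax":0,"ay":0,"az":0,"claw":0.4}]'; python3 yaw.py
```

```text
t: 11.92
position: [604.3, -107.2, 23.1]
orientation: [-0.055, 0.704, 0.055, 0.706]
ft_force: [-0.4, -0.6, -1.0]
width: 59.9
11.9167 [ 604.3 -107.2   23.1] tool z yaw -1.415 x [ 0.002  0.    -1.   ] [-0.4 -0.6 -1. ] 59.9
t: 12.17
position: [601.8, -107.8, 13.4]
orientation: [-0.055, 0.705, 0.055, 0.705]
ft_force: [0.1, 0.8, 3.5]
width: 60.1
12.1667 [ 601.8 -107.8   13.4] tool z yaw -1.416 x [ 0.001 -0.    -1.   ] [0.1 0.8 3.5] 60.1
```

```bash

python3 -m handwheel '[{"tx":0,"ty":0,"tz":0,"ax":0,"ay":0,"az":0,"claw":0.8},{"tx":0,"ty":0,"tz":0,"ax":0,"ay":0,"az":0,"claw":0.8},{"tx":0,"ty":0,"tz":0.3,"ax":0,"ay":0,"az":0,"claw":0.8},{"tx":0,"ty":0,"tz":0.8,"ax":0,"ay":0,"az":0,"claw":0.8},{"tx":0,"ty":0,"tz":0.8,"ax":0,"ay":0,"az":0,"claw":1},{"tx":-0.1,"ty":0,"tz":0.5,"ax":0,"ay":0,"az":1,"claw":1},{"tx":-0.1,"ty":0,"tz":0,"ax":0,"ay":0,"az":1,"claw":1},{"tx":-0.1,"ty":0,"tz":0,"ax":0,"ay":0,"az":1,"claw":1},{"tx":-0.1,"ty":0,"tz":0,"ax":0,"ay":0,"az":1,"claw":1},{"tx":-0.1,"ty":0,"tz":0,"ax":0,"ay":0,"az":1,"claw":1}]'
python3 -m handwheel '[{"tx":-0.1,"ty":-0.02,"tz":0,"ax":0,"ay":0,"az":1,"claw":1},{"tx":-0.1,"ty":-0.02,"tz":0,"ax":0,"ay":0,"az":1,"claw":1},{"tx":-0.1,"ty":-0.02,"tz":0,"ax":0,"ay":0,"az":1,"claw":1},{"tx":-0.1,"ty":-0.02,"tz":0,"ax":0,"ay":0,"az":1,"claw":1},{"tx":-0.1,"ty":-0.02,"tz":0,"ax":0,"ay":0,"az":1,"claw":1},{"tx":-0.1,"ty":-0.02,"tz":0,"ax":0,"ay":0,"az":1,"claw":1},{"tx":-0.1,"ty":-0.02,"tz":0,"ax":0,"ay":0,"az":1,"claw":1},{"tx":-0.1,"ty":-0.02,"tz":0,"ax":0,"ay":0,"az":1,"claw":1},{"tx":-0.1,"ty":-0.02,"tz":0,"ax":0,"ay":0,"az":1,"claw":1},{"tx":-0.1,"ty":-0.02,"tz":0,"ax":0,"ay":0,"az":1,"claw":1}]'
python3 -m handwheel '[{"tx":0,"ty":0,"tz":0,"ax":0,"ay":0,"az":1,"claw":1},{"tx":0,"ty":0,"tz":0,"ax":0,"ay":0,"az":1,"claw":1},{"tx":0,"ty":0,"tz":0,"ax":0,"ay":0,"az":1,"claw":1},{"tx":0,"ty":0,"tz":0,"ax":0,"ay":0,"az":0,"claw":1}]'
python3 yaw.py
python3 - <<'E'
from fit import *
cm=camera_model('wrist'); im=save('wrist','w4.png'); t=save('top','top4.png')
print(fit([('wrist',cm,mask(im,'pale'))],BRD,(602,-107,.155),8)); print(fit([('top',camera_model('top'),mask(t,'pale'))],BRD,(602,-107,.155),8))
E
```

```text
t: 13.0
position: [581.8, -107.8, 109.7]
orientation: [-0.207, 0.676, 0.207, 0.676]
ft_force: [-0.1, 0.7, 0.5]
width: 88.2
t: 13.83
position: [541.7, -115.8, 109.5]
orientation: [-0.474, 0.525, 0.473, 0.525]
ft_force: [-0.2, -0.3, -0.0]
width: 87.4
t: 14.17
position: [542.0, -115.8, 109.5]
orientation: [0.538, -0.459, -0.538, -0.459]
ft_force: [-0.4, 0.9, -0.3]
width: 88.3
14.1667 [ 542.  -115.8  109.5] tool z yaw 0.158 x [ 0.001 -0.    -1.   ] [-0.4  0.9 -0.3] 88.3
(array([ 6.12473842e+02, -1.02874169e+02,  1.58974855e-01]), np.float64(0.3283313914269945))
(array([ 6.00973508e+02, -9.46993313e+01,  3.48070988e-02]), np.float64(13.923555555555556))
```

```bash

python3 -m handwheel '[{"tx":0,"ty":0,"tz":-0.9,"ax":0,"ay":0,"az":0,"claw":1},{"tx":0,"ty":0,"tz":-0.9,"ax":0,"ay":0,"az":0,"claw":1},{"tx":0,"ty":0,"tz":-0.6,"ax":0,"ay":0,"az":0,"claw":1},{"tx":0,"ty":0,"tz":0,"ax":0,"ay":0,"az":0,"claw":1},{"tx":0.2,"ty":0.031,"tz":0,"ax":0,"ay":0,"az":0,"claw":1},{"tx":0.2,"ty":0.031,"tz":0,"ax":0,"ay":0,"az":0,"claw":1},{"tx":0.15,"ty":0.023,"tz":0,"ax":0,"ay":0,"az":0,"claw":1},{"tx":0.15,"ty":0.023,"tz":0,"ax":0,"ay":0,"az":0,"claw":1},{"tx":0.15,"ty":0.023,"tz":0,"ax":0,"ay":0,"az":0,"claw":1},{"tx":0.1,"ty":0.016,"tz":0,"ax":0,"ay":0,"az":0,"claw":1}]'; python3 yaw.py
python3 -m handwheel '[{"tx":0.05,"ty":0.008,"tz":0,"ax":0,"ay":0,"az":0,"claw":1},{"tx":0.05,"ty":0.008,"tz":0,"ax":0,"ay":0,"az":0,"claw":1},{"tx":0,"ty":0,"tz":0,"ax":0,"ay":0,"az":0,"claw":1}]'
```

```text
t: 15.1
position: [581.6, -109.8, 13.8]
orientation: [0.538, -0.46, -0.537, -0.46]
ft_force: [-1.6, -1.4, 1.3]
width: 87.9
15.1 [ 581.6 -109.8   13.8] tool z yaw 0.155 x [ 0.002 -0.001 -1.   ] [-1.6 -1.4  1.3] 87.9
t: 15.35
position: [584.5, -109.0, 12.6]
orientation: [0.537, -0.46, -0.537, -0.46]
ft_force: [0.4, -0.1, 0.6]
width: 87.9
```

```bash

python3 -m handwheel '[{"tx":0.05,"ty":0.008,"tz":0,"ax":0,"ay":0,"az":0,"claw":1},{"tx":0.05,"ty":0.008,"tz":0,"ax":0,"ay":0,"az":0,"claw":1},{"tx":0,"ty":0,"tz":0,"ax":0,"ay":0,"az":0,"claw":1}]'
python3 -m handwheel '[{"tx":0.03,"ty":0.005,"tz":0,"ax":0,"ay":0,"az":0,"claw":1},{"tx":0.02,"ty":0.003,"tz":0,"ax":0,"ay":0,"az":0,"claw":1},{"tx":0,"ty":0,"tz":0,"ax":0,"ay":0,"az":0,"claw":1}]'
python3 - <<'E'
from h import *
cm=camera_model('wrist'); im=save('wrist','w5.png'); s=get_image('side')
a=np.vstack([cv2.resize(im[20:260,150:500],None,fx=1.5,fy=1.5),cv2.resize(s[150:250,270:445],(525,230),interpolation=cv2.INTER_CUBIC)])
save('',"w5c.png",a)
E
```

```text
t: 15.6
position: [588.4, -108.4, 12.5]
orientation: [0.537, -0.46, -0.537, -0.46]
ft_force: [-0.1, 0.4, 0.5]
width: 88.0
t: 15.85
position: [589.9, -108.2, 12.5]
orientation: [-0.537, 0.46, 0.537, 0.46]
ft_force: [-2.9, -0.5, 1.4]
width: 87.9
```

View pics/w5c.png

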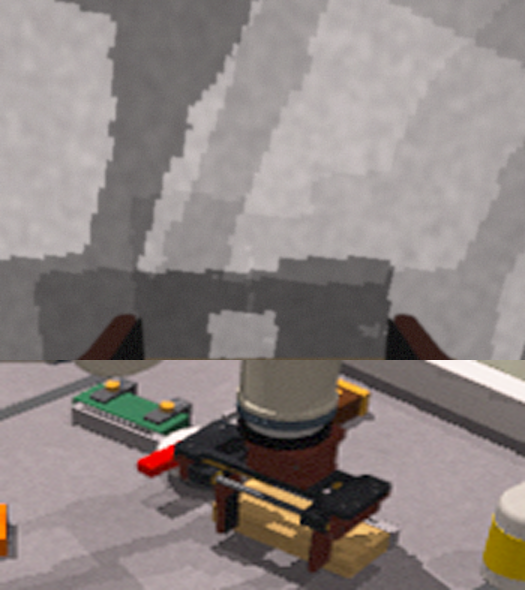

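The fingers are behind the board at the predicted contact point. I push slightly more until the force confirms the seat.

```bash

python3 -m handwheel '[{"tx":0.03,"ty":0.005,"tz":0,"ax":0,"ay":0,"az":0,"claw":1},{"tx":0,"ty":0,"tz":0,"ax":0,"ay":0,"az":0,"claw":1},{"tx":0,"ty":0,"tz":0,"ax":0,"ay":0,"az":0,"claw":1}]'
python3 -m handwheel '[{"tx":0.02,"ty":0.003,"tz":0,"ax":0,"ay":0,"az":0,"claw":1},{"tx":0,"ty":0,"tz":0,"ax":0,"ay":0,"az":0,"claw":1},{"tx":0,"ty":0,"tz":0,"ax":0,"ay":0,"az":0,"claw":1}]'; python3 -c "
from rig import manip; s=manip.state();print(s['ft_force'],s['ft_torque'])"
```

```text
t: 16.2
position: [590.8, -108.2, 12.5]
orientation: [-0.537, 0.46, 0.537, 0.459]
ft_force: [-4.5, -0.1, 2.0]
width: 87.6
t: 16.45
position: [591.6, -108.1, 12.5]
orientation: [-0.537, 0.46, 0.537, 0.459]
ft_force: [-5.2, -1.8, 2.0]
width: 87.5
[-5.1915998  -1.80677198  2.02867211] [-0.13914875  0.89594532  0.15166948]
```

```bash

python3 -m handwheel '[{"tx":0.03,"ty":0.005,"tz":0,"ax":0,"ay":0,"az":0,"claw":1},{"tx":0,"ty":0,"tz":0,"ax":0,"ay":0,"az":0,"claw":1},{"tx":0,"ty":0,"tz":0,"ax":0,"ay":0,"az":0,"claw":1}]'
python3 -m handwheel '[{"tx":0.03,"ty":0.005,"tz":0,"ax":0,"ay":0,"az":0,"claw":1},{"tx":0,"ty":0,"tz":0,"ax":0,"ay":0,"az":0,"claw":1},{"tx":0,"ty":0,"tz":0,"ax":0,"ay":0,"az":0,"claw":1}]'; python3 yaw.py;  python3 -c "
from rig import manip; s=manip.state();print(s['ft_force'],s['ft_torque'])"
```

```text
t: 16.7
position: [593.0, -107.9, 12.5]
orientation: [-0.537, 0.46, 0.537, 0.46]
ft_force: [-4.0, -1.7, 2.3]
width: 87.9
t: 16.95
position: [594.4, -107.8, 12.5]
orientation: [0.537, -0.46, -0.537, -0.46]
ft_force: [-4.1, -2.3, 0.2]
width: 88.4
16.95 [ 594.4 -107.8   12.5] tool z yaw 0.154 x [-0. -0. -1.] [-4.1 -2.3  0.2] 88.4
[-4.11283082 -2.28929785  0.20186426] [-0.29338987  0.73152992  0.10133484]
```

Force stays near 4 N while it still advances, so I back off and look from above.

```bash

python3 -m handwheel '[{"tx":-0.15,"ty":-0.02,"tz":0,"ax":0,"ay":0,"az":0,"claw":1},{"tx":-0.3,"ty":-0.05,"tz":0,"ax":0,"ay":0,"az":0,"claw":1},{"tx":0,"ty":0,"tz":0.9,"ax":0,"ay":0,"az":0,"claw":1},{"tx":0,"ty":0,"tz":0.9,"ax":0,"ay":0,"az":0,"claw":1},{"tx":0,"ty":0,"tz":0.9,"ax":0,"ay":0,"az":0,"claw":1},{"tx":0.2,"ty":0,"tz":0.9,"ax":0,"ay":0,"az":0,"claw":1},{"tx":0.4,"ty":0.1,"tz":0.9,"ax":0,"ay":0,"az":0,"claw":1},{"tx":0.5,"ty":0.4,"tz":0.7,"ax":0,"ay":0,"az":0,"claw":1},{"tx":0.5,"ty":0.4,"tz":0.7,"ax":0,"ay":0,"az":0,"claw":1},{"tx":0,"ty":0,"tz":0,"ax":0,"ay":0,"az":0,"claw":1}]'
python3 - <<'E'
from fit import *
import pickle
cm=camera_model('wrist'); im=save('wrist','w6.png'); pickle.dump(cm,open('w6.pkl','wb'))
cv2.imwrite('pics/w6c.png',cv2.resize(im[60:260,160:500,::-1],None,fx=2.35,fy=2.35,interpolation=cv2.INTER_CUBIC))
print(fit([('wrist',cm,mask(im,'pale'))],BRD,(630,-100,.155),8))
E
```

```text
t: 17.78
position: [644.7, -71.5, 255.6]
orientation: [0.541, -0.456, -0.535, -0.462]
ft_force: [1.0, -0.1, 1.0]
width: 87.5
(array([ 6.36296601e+02, -9.89978381e+01,  1.58850842e-01]), np.float64(0.025594751430793466))
```

View pics/w6c.png

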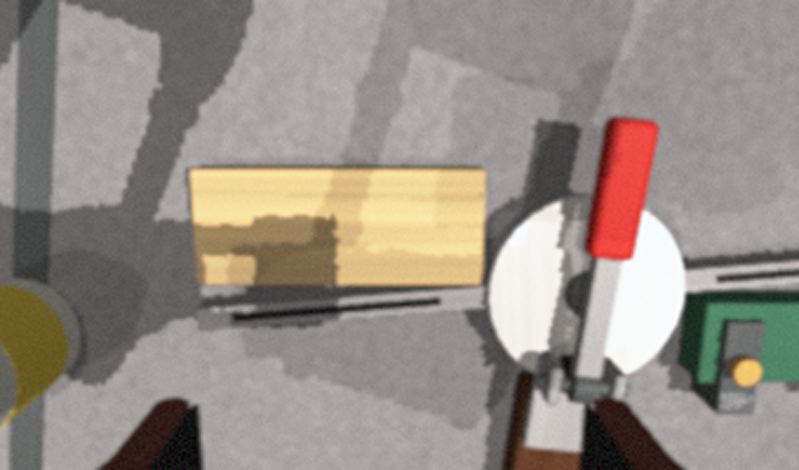

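The blade has been turned: the tail slot runs (233,317)→(438,300), so its yaw is less than the pattern's. The clamp did not hold, so I check the handle height by triangulation.

```bash
python3 - <<'E'
from h import *
import pickle
def tri(obs):
    A=np.zeros((3,3));b=np.zeros(3)
    for o,d in obs:
        d=d/np.linalg.norm(d); M=np.eye(3)-np.outer(d,d); A+=M; b+=M@o
    X=np.linalg.solve(A,b); return X.round(1)
cm=pickle.load(open('w6.pkl','rb'))
w=cv2.imread('pics/w6.png')[:,:,::-1]; s=save('side','side6.png'); t=save('top','top6.png')
cv2.imwrite('pics/side6c.png',cv2.resize(s[140:240,270:420,::-1],None,fx=5,fy=5,interpolation=cv2.INTER_CUBIC))
obs={}
for cam,c,im in (('wrist',cm,w),('side',None,s),('top',None,t)):
    for r in models.mark_of('clamp_grip',cam)[:1]:
        uv=np.array(r['position'])*[640,400]; print(cam,round(r['confidence'],2),uv.round(1)); o,D=ray(cam,uv,c); obs[cam]=(o,D[0])
    h=cv2.cvtColor(im,cv2.COLOR_RGB2HSV); m=(((h[...,0]<6)|(h[...,0]>172))&(h[...,1]>150)&(h[...,2]>90)).astype(np.uint8)
    n,l,st,ce=cv2.connectedComponentsWithStats(m)
    for i in range(1,n):
        if st[i,4]>25 and np.hypot(*(ce[i]-uv))<25:
            print(' red',st[i],ce[i].round(1)); o,D=ray(cam,ce[i],c); obs[cam+'R']=(o,D[0])
print(tri([obs['wrist'],obs['side']]),tri([obs['wristR'],obs['sideR']]))
k=[v for a,v in obs.items() if a.endswith('R')]; print(tri(k))
E
```

```text
wrist 0.94 [424.3 136. ]
 red [ 410  111   30   59 1172] [424.2 139.6]
side 0.57 [321.9 191.9]
 red [316 185  21  16 178] [325.6 191.9]
[584.   30.6  64.1] [590.2  28.1  63.7]
[590.2  28.1  63.7]
```

View pics/side6c.png

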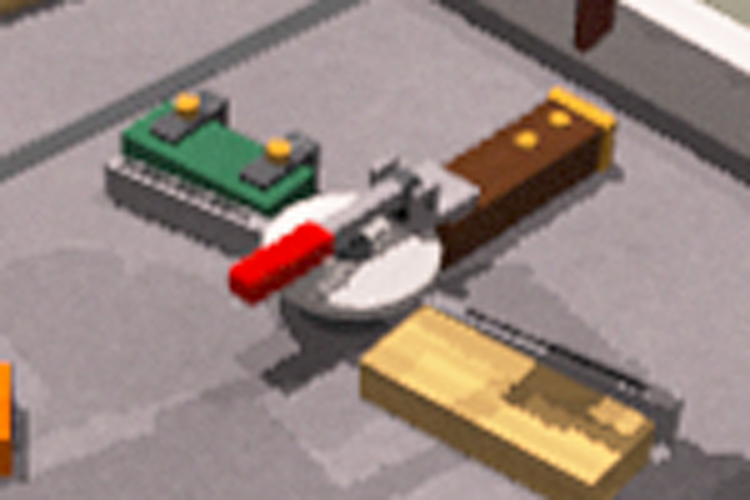

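```bash
python3 - <<'E'
from h import *
import pickle
cm=pickle.load(open('w6.pkl','rb'))
f=lambda L:[(160+(x+.5)/2.35-.5,60+(y+.5)/2.35-.5) for x,y in L]
P=onz('wrist',f([(233,317),(438,300),(718,279),(799,271)]),29,cm); print(P.round(1).tolist())
k=np.polyfit(P[:,1],P[:,0],1); print('yaw',-np.arctan(k[0]),np.polyval(k,30)); print('tail only',-np.arctan((P[1]-P[0])[0]/(P[1]-P[0])[1]))
E
python3 yaw.py
```

```text
[[690.7, -147.9, 29.0], [664.4, -42.4, 29.0], [630.1, 100.4, 29.0], [619.1, 141.4, 29.0]]
yaw 0.2411017962979816 646.8468328510243
tail only 0.2438255186552223
18.0833 [639.5 -74.7 246.6] tool z yaw 0.154 x [-0.003  0.001 -1.   ] [0.8 0.  0.5] 87.7
```

The handle is level, but the blade crept to yaw 0.24 under about 4 N of sustained pushing. I push the head back onto the pattern and see how it resists (creep or a weak clamp).

```bash

python3 -m handwheel '[{"tx":-0.27,"ty":0.94,"tz":0,"ax":0,"ay":0,"az":0,"claw":0},{"tx":-0.27,"ty":0.94,"tz":0,"ax":0,"ay":0,"az":0,"claw":0},{"tx":-0.27,"ty":0.94,"tz":0,"ax":0,"ay":0,"az":0,"claw":0},{"tx":-0.27,"ty":0.94,"tz":0,"ax":0,"ay":0,"az":0,"claw":0},{"tx":-0.27,"ty":0.94,"tz":0,"ax":0,"ay":0,"az":0,"claw":0},{"tx":-0.27,"ty":0.94,"tz":0,"ax":0,"ay":0,"az":0,"claw":0},{"tx":0,"ty":0,"tz":-0.9,"ax":0,"ay":0,"az":0,"claw":0},{"tx":0,"ty":0,"tz":-0.9,"ax":0,"ay":0,"az":0,"claw":0},{"tx":0,"ty":0,"tz":-0.9,"ax":0,"ay":0,"az":0,"claw":0},{"tx":0,"ty":0,"tz":-0.9,"ax":0,"ay":0,"az":0,"claw":0}]'
python3 -m handwheel '[{"tx":0,"ty":0,"tz":-0.9,"ax":0,"ay":0,"az":0,"claw":0},{"tx":0,"ty":0,"tz":-0.9,"ax":0,"ay":0,"az":0,"claw":0},{"tx":0,"ty":0,"tz":-0.2,"ax":0,"ay":0,"az":0,"claw":0},{"tx":0,"ty":0,"tz":-0.2,"ax":0,"ay":0,"az":0,"claw":0},{"tx":0,"ty":0,"tz":0,"ax":0,"ay":0,"az":0,"claw":0}]'; python3 yaw.py
```

```text
t: 18.92
position: [574.5, 150.9, 102.0]
orientation: [-0.537, 0.46, 0.537, 0.46]
ft_force: [0.4, -0.3, -0.8]
width: 24.8
t: 19.33
position: [575.0, 150.8, 15.7]
orientation: [-0.537, 0.461, 0.537, 0.459]
ft_force: [0.4, 0.1, 0.6]
width: 0.5
19.3333 [575.  150.8  15.7] tool z yaw 0.154 x [-0.002 -0.    -1.   ] [0.4 0.1 0.6] 0.5
```

```bash

python3 -m handwheel '[{"tx":0.2,"ty":0,"tz":0,"ax":0,"ay":0,"az":0,"claw":0},{"tx":0.2,"ty":0,"tz":0,"ax":0,"ay":0,"az":0,"claw":0},{"tx":0.15,"ty":0,"tz":0,"ax":0,"ay":0,"az":0,"claw":0},{"tx":0,"ty":0,"tz":0,"ax":0,"ay":0,"az":0,"claw":0}]'
python3 -m handwheel '[{"tx":0.06,"ty":0,"tz":0,"ax":0,"ay":0,"az":0,"claw":0},{"tx":0.06,"ty":0,"tz":0,"ax":0,"ay":0,"az":0,"claw":0}]'
python3 -m handwheel '[{"tx":0,"ty":0,"tz":0,"ax":0,"ay":0,"az":0,"claw":0}]'
python3 -m handwheel '[{"tx":0.06,"ty":0,"tz":0,"ax":0,"ay":0,"az":0,"claw":0},{"tx":0.06,"ty":0,"tz":0,"ax":0,"ay":0,"az":0,"claw":0}]'
python3 -m handwheel '[{"tx":0,"ty":0,"tz":0,"ax":0,"ay":0,"az":0,"claw":0}]'
```

```text
t: 19.67
position: [600.1, 151.4, 18.6]
orientation: [0.538, -0.459, -0.536, -0.461]
ft_force: [0.9, 0.2, 0.3]
width: 0.5
t: 19.83
position: [602.9, 151.4, 17.1]
orientation: [-0.537, 0.46, 0.537, 0.46]
ft_force: [-2.6, 0.2, 1.3]
width: 0.4
t: 19.92
position: [603.0, 151.4, 16.8]
orientation: [0.537, -0.46, -0.537, -0.46]
ft_force: [0.1, -0.1, -0.0]
width: 0.5
t: 20.08
position: [606.9, 151.6, 16.5]
orientation: [-0.537, 0.46, 0.538, 0.46]
ft_force: [-3.4, 1.4, 1.3]
width: 0.4
t: 20.17
position: [607.5, 151.5, 16.5]
orientation: [-0.537, 0.46, 0.537, 0.46]
ft_force: [-0.6, -0.0, -0.2]
width: 0.4
```

```bash

python3 -m handwheel '[{"tx":0.06,"ty":0,"tz":0,"ax":0,"ay":0,"az":0,"claw":0},{"tx":0.06,"ty":0,"tz":0,"ax":0,"ay":0,"az":0,"claw":0},{"tx":0,"ty":0,"tz":0,"ax":0,"ay":0,"az":0,"claw":0}]'
python3 -m handwheel '[{"tx":0.06,"ty":0,"tz":0,"ax":0,"ay":0,"az":0,"claw":0},{"tx":0.03,"ty":0,"tz":0,"ax":0,"ay":0,"az":0,"claw":0},{"tx":0,"ty":0,"tz":0,"ax":0,"ay":0,"az":0,"claw":0}]'
```

```text
t: 20.42
position: [610.0, 151.6, 16.4]
orientation: [-0.536, 0.461, 0.539, 0.458]
ft_force: [-11.2, 1.1, 5.3]
width: 0.4
t: 20.67
position: [610.1, 151.6, 16.5]
orientation: [-0.534, 0.463, 0.541, 0.456]
ft_force: [-24.9, -0.3, 13.5]
width: 0.4
```

```bash

python3 -m handwheel '[{"tx":-0.2,"ty":0,"tz":0,"ax":0,"ay":0,"az":0,"claw":0},{"tx":-0.2,"ty":0,"tz":0,"ax":0,"ay":0,"az":0,"claw":0},{"tx":0,"ty":0,"tz":0.8,"ax":0,"ay":0,"az":0,"claw":0},{"tx":0,"ty":0,"tz":0.8,"ax":0,"ay":0,"az":0,"claw":0},{"tx":0,"ty":0,"tz":0.8,"ax":0,"ay":0,"az":0,"claw":0},{"tx":-0.15,"ty":-0.78,"tz":0,"ax":0,"ay":0,"az":0,"claw":0},{"tx":-0.15,"ty":-0.78,"tz":0,"ax":0,"ay":0,"az":0,"claw":0},{"tx":-0.15,"ty":-0.78,"tz":0,"ax":0,"ay":0,"az":0,"claw":0},{"tx":-0.15,"ty":-0.78,"tz":0,"ax":0,"ay":0,"az":0,"claw":0},{"tx":0,"ty":0,"tz":0,"ax":0,"ay":0,"az":0,"claw":0}]'
python3 -m handwheel '[{"tx":0,"ty":0,"tz":-0.5,"ax":0,"ay":0,"az":0,"claw":0},{"tx":0,"ty":0,"tz":-0.2,"ax":0,"ay":0,"az":0,"claw":0},{"tx":0,"ty":0,"tz":0,"ax":0,"ay":0,"az":0,"claw":0},{"tx":0,"ty":0,"tz":0,"ax":0,"ay":0,"az":0,"claw":0}]'
```

```text
t: 21.5
position: [575.4, 21.4, 113.0]
orientation: [0.537, -0.462, -0.535, -0.461]
ft_force: [0.1, 0.1, -0.2]
width: 0.6
t: 21.83
position: [575.4, 27.0, 83.9]
orientation: [-0.537, 0.46, 0.538, 0.459]
ft_force: [0.5, -0.4, 0.8]
width: 0.4
```

```bash

python3 -m handwheel '[{"tx":0,"ty":0,"tz":-0.15,"ax":0,"ay":0,"az":0,"claw":0},{"tx":0,"ty":0,"tz":-0.1,"ax":0,"ay":0,"az":0,"claw":0},{"tx":0,"ty":0,"tz":0,"ax":0,"ay":0,"az":0,"claw":0}]'
python3 -m handwheel '[{"tx":0,"ty":0,"tz":-0.06,"ax":0,"ay":0,"az":0,"claw":0},{"tx":0,"ty":0,"tz":0,"ax":0,"ay":0,"az":0,"claw":0}]'
python3 -m handwheel '[{"tx":0,"ty":0,"tz":-0.06,"ax":0,"ay":0,"az":0,"claw":0},{"tx":0,"ty":0,"tz":0,"ax":0,"ay":0,"az":0,"claw":0}]'
python3 -m handwheel '[{"tx":0,"ty":0,"tz":-0.06,"ax":0,"ay":0,"az":0,"claw":0},{"tx":0,"ty":0,"tz":0,"ax":0,"ay":0,"az":0,"claw":0}]'
```

```text
t: 22.08
position: [575.5, 26.9, 73.8]
orientation: [-0.537, 0.46, 0.538, 0.46]
ft_force: [0.2, -0.2, -0.0]
width: 0.4
t: 22.25
position: [575.7, 26.7, 71.9]
orientation: [-0.537, 0.46, 0.537, 0.46]
ft_force: [-0.4, 0.4, 0.6]
width: 0.4
t: 22.42
position: [575.7, 26.5, 69.5]
orientation: [-0.537, 0.46, 0.537, 0.46]
ft_force: [-0.1, 0.2, -0.2]
width: 0.6
t: 22.58
position: [575.9, 26.5, 69.3]
orientation: [0.537, -0.46, -0.537, -0.46]
ft_force: [-4.8, -0.4, 7.8]
width: 0.4
```

```bash

python3 -m handwheel '[{"tx":0,"ty":0,"tz":-0.06,"ax":0,"ay":0,"az":0,"claw":0},{"tx":0,"ty":0,"tz":-0.06,"ax":0,"ay":0,"az":0,"claw":0},{"tx":0,"ty":0,"tz":0,"ax":0,"ay":0,"az":0,"claw":0}]'
python3 -m handwheel '[{"tx":0,"ty":0,"tz":-0.06,"ax":0,"ay":0,"az":0,"claw":0},{"tx":0,"ty":0,"tz":-0.03,"ax":0,"ay":0,"az":0,"claw":0},{"tx":0,"ty":0,"tz":0,"ax":0,"ay":0,"az":0,"claw":0}]'
```

```text
t: 22.83
position: [576.1, 26.5, 69.0]
orientation: [0.538, -0.459, -0.536, -0.461]
ft_force: [-14.1, -0.4, 27.1]
width: 0.8
t: 23.08
position: [576.2, 26.5, 68.9]
orientation: [0.539, -0.459, -0.536, -0.461]
ft_force: [-22.7, 0.2, 41.9]
width: 0.7
```

Handle confirmed fully down (hard stop at 69 mm under 42 N). I rise and measure blade and board numerically from the wrist view.

```bash

python3 -m handwheel '[{"tx":0,"ty":0,"tz":0.3,"ax":0,"ay":0,"az":0,"claw":0},{"tx":0,"ty":0,"tz":0.9,"ax":0,"ay":0,"az":0,"claw":0},{"tx":0.1,"ty":-0.4,"tz":0.9,"ax":0,"ay":0,"az":0,"claw":0.3},{"tx":0.3,"ty":-0.5,"tz":0.8,"ax":0,"ay":0,"az":0,"claw":0.6},{"tx":0.3,"ty":-0.5,"tz":0.8,"ax":0,"ay":0,"az":0,"claw":1},{"tx":0.3,"ty":-0.5,"tz":0.7,"ax":0,"ay":0,"az":0,"claw":1},{"tx":0.3,"ty":-0.5,"tz":0.5,"ax":0,"ay":0,"az":0,"claw":1},{"tx":0,"ty":0,"tz":0,"ax":0,"ay":0,"az":0,"claw":1},{"tx":0,"ty":0,"tz":0,"ax":0,"ay":0,"az":0,"claw":1},{"tx":0,"ty":0,"tz":0,"ax":0,"ay":0,"az":0,"claw":1}]'
cat > meas.py <<'E'
from fit import *
import pickle
PV=np.array([646.,30.])
def blade(im,cm):
    g=cv2.GaussianBlur(cv2.cvtColor(im,cv2.COLOR_RGB2GRAY),(0,0),.6).astype(np.float32); out=[]
    best=[]
    for yaw in np.arange(.08,.30,.002):
        n=np.array([np.cos(yaw),np.sin(yaw)]); u=np.array([-np.sin(yaw),np.cos(yaw)])
        sc=0
        for rng in ((-178,-72),):   # tail slot
            s=np.arange(*rng,2.)
            def val(off):
                P=np.c_[PV+s[:,None]*u+off*n,np.full(len(s),29.)]; q=proj('wrist',P,cm).astype(np.float32)
                return cv2.remap(g,q[:,:1],q[:,1:],cv2.INTER_LINEAR)[:,0]
            sc+=np.mean(np.minimum(val(4),val(-4))-val(0))
        best.append((sc,yaw))
    return max(best)
E
python3 - <<'E'
from meas import *
for f in ('w3','w6'):
    print(f,blade(cv2.imread(f'pics/{f}.png')[:,:,::-1],pickle.load(open(f+'.pkl','rb'))))
cm=camera_model('wrist'); im=save('wrist','w7.png'); pickle.dump(cm,open('w7.pkl','wb'))
print(blade(im,cm)); print(fit([('wrist',cm,mask(im,'pale'))],BRD,(630,-100,.155),8))
cv2.imwrite('pics/w7c.png',cv2.resize(im[20:260,160:500,::-1],None,fx=2.35,fy=2.35,interpolation=cv2.INTER_CUBIC))
E
python3 yaw.py
```

```text
t: 23.92
position: [627.4, -69.0, 253.6]
orientation: [-0.536, 0.46, 0.538, 0.46]
ft_force: [-0.5, 0.8, -0.5]
width: 50.3
w3 (np.float32(62.702995), np.float64(0.1600000000000001))
w6 (np.float32(74.7516), np.float64(0.25000000000000017))
(np.float32(71.66563), np.float64(0.1640000000000001))
(array([ 6.31635317e+02, -9.90122840e+01,  1.58682174e-01]), np.float64(0.03388071546303644))
23.9667 [627.1 -68.6 253.2] tool z yaw 0.155 x [-0.003  0.001 -1.   ] [ 0.6 -0.1  0.5] 54.2
```

View pics/w7c.png

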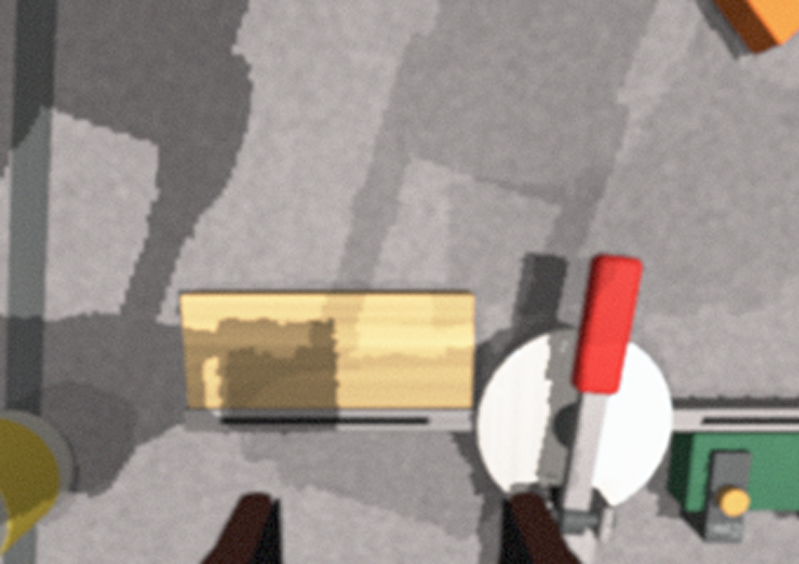

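The crop shows the bar edge (row 410) right along the board's long edge (row 408), parallel, with no visible gap and the handle down. The board was swept flush as the blade went back. I do one gentle seating touch with a low force limit, which also tests the lock.

```bash

python3 -m handwheel '[{"tx":-0.5,"ty":-0.35,"tz":-0.5,"ax":0,"ay":0,"az":0,"claw":1},{"tx":-0.5,"ty":-0.35,"tz":-0.6,"ax":0,"ay":0,"az":0,"claw":1},{"tx":-0.5,"ty":-0.37,"tz":-0.6,"ax":0,"ay":0,"az":0,"claw":1},{"tx":0,"ty":0,"tz":-0.9,"ax":0,"ay":0,"az":0,"claw":1},{"tx":0,"ty":0,"tz":-0.9,"ax":0,"ay":0,"az":0,"claw":1},{"tx":0,"ty":0,"tz":-0.9,"ax":0,"ay":0,"az":0,"claw":1},{"tx":0,"ty":0,"tz":-0.9,"ax":0,"ay":0,"az":0,"claw":1},{"tx":0,"ty":0,"tz":-0.65,"ax":0,"ay":0,"az":0,"claw":1},{"tx":0,"ty":0,"tz":0,"ax":0,"ay":0,"az":0,"claw":1},{"tx":0,"ty":0,"tz":0,"ax":0,"ay":0,"az":0,"claw":1}]'; python3 yaw.py
```

```text
t: 24.8
position: [565.6, -110.8, 14.6]
orientation: [-0.536, 0.46, 0.539, 0.459]
ft_force: [0.0, 0.4, 1.2]
width: 88.0
24.8 [ 565.6 -110.8   14.6] tool z yaw 0.156 x [-0.005  0.002 -1.   ] [0.  0.4 1.2] 88.0
```

```bash

python3 -m handwheel '[{"tx":0.2,"ty":0.02,"tz":0,"ax":0,"ay":0,"az":0,"claw":1},{"tx":0.2,"ty":0.02,"tz":0,"ax":0,"ay":0,"az":0,"claw":1},{"tx":0.1,"ty":0.01,"tz":0,"ax":0,"ay":0,"az":0,"claw":1},{"tx":0,"ty":0,"tz":0,"ax":0,"ay":0,"az":0,"claw":1},{"tx":0,"ty":0,"tz":0,"ax":0,"ay":0,"az":0,"claw":1}]'
python3 -m handwheel '[{"tx":0.04,"ty":0.006,"tz":0,"ax":0,"ay":0,"az":0,"claw":1},{"tx":0,"ty":0,"tz":0,"ax":0,"ay":0,"az":0,"claw":1}]'
python3 -m handwheel '[{"tx":0.03,"ty":0.005,"tz":0,"ax":0,"ay":0,"az":0,"claw":1},{"tx":0,"ty":0,"tz":0,"ax":0,"ay":0,"az":0,"claw":1}]'
```

```text
t: 25.22
position: [588.8, -110.3, 18.2]
orientation: [0.538, -0.459, -0.537, -0.46]
ft_force: [-0.2, -0.2, 0.5]
width: 87.7
t: 25.38
position: [589.6, -110.0, 17.2]
orientation: [0.537, -0.46, -0.537, -0.46]
ft_force: [-1.1, -0.0, 0.1]
width: 87.6
t: 25.55
position: [590.4, -109.9, 17.0]
orientation: [-0.537, 0.46, 0.537, 0.46]
ft_force: [-0.7, -0.9, 0.1]
width: 87.8
```

```bash

python3 -m handwheel '[{"tx":0.02,"ty":0.003,"tz":0,"ax":0,"ay":0,"az":0,"claw":1},{"tx":0,"ty":0,"tz":0,"ax":0,"ay":0,"az":0,"claw":1}]'
python3 -m handwheel '[{"tx":0.015,"ty":0.002,"tz":0,"ax":0,"ay":0,"az":0,"claw":1},{"tx":0,"ty":0,"tz":0,"ax":0,"ay":0,"az":0,"claw":1}]'
```

```text
t: 25.72
position: [590.6, -109.8, 17.0]
orientation: [-0.537, 0.46, 0.538, 0.459]
ft_force: [-3.7, 0.2, 1.6]
width: 87.9
t: 25.88
position: [591.1, -109.8, 17.0]
orientation: [-0.537, 0.46, 0.538, 0.459]
ft_force: [-5.6, -0.6, 2.9]
width: 87.6
```

Contact came at 590.5 mm, the predicted flush position, and the force rose to 5.6 N. I back off and take a final measurement.

```bash

python3 -m handwheel '[{"tx":-0.15,"ty":-0.02,"tz":0,"ax":0,"ay":0,"az":0,"claw":1},{"tx":-0.3,"ty":-0.05,"tz":0,"ax":0,"ay":0,"az":0,"claw":1},{"tx":0,"ty":0,"tz":0.9,"ax":0,"ay":0,"az":0,"claw":1},{"tx":0,"ty":0,"tz":0.9,"ax":0,"ay":0,"az":0,"claw":1},{"tx":0,"ty":0,"tz":0.9,"ax":0,"ay":0,"az":0,"claw":1},{"tx":0.2,"ty":0.2,"tz":0.9,"ax":0,"ay":0,"az":0,"claw":1},{"tx":0.4,"ty":0.3,"tz":0.9,"ax":0,"ay":0,"az":0,"claw":1},{"tx":0.4,"ty":0.3,"tz":0.7,"ax":0,"ay":0,"az":0,"claw":1},{"tx":0.4,"ty":0.2,"tz":0.6,"ax":0,"ay":0,"az":0,"claw":1},{"tx":0,"ty":0,"tz":0,"ax":0,"ay":0,"az":0,"claw":1}]'
python3 -m handwheel '[{"tx":0,"ty":0,"tz":0,"ax":0,"ay":0,"az":0,"claw":1},{"tx":0,"ty":0,"tz":0,"ax":0,"ay":0,"az":0,"claw":1},{"tx":0,"ty":0,"tz":0,"ax":0,"ay":0,"az":0,"claw":1},{"tx":0,"ty":0,"tz":0,"ax":0,"ay":0,"az":0,"claw":1}]'
python3 - <<'E'
from meas import *
cm=camera_model('wrist'); im=save('wrist','w8.png')
print(blade(im,cm)); print(fit([('wrist',cm,mask(im,'pale'))],BRD,(631,-99,.155),8))
a=cv2.resize(im[70:250,200:560],None,fx=2.2,fy=2.2,interpolation=cv2.INTER_CUBIC); save('','w8c.png',a)
E
python3 yaw.py
```

```text
t: 26.72
position: [633.2, -70.9, 255.2]
orientation: [0.541, -0.457, -0.535, -0.462]
ft_force: [-0.3, 0.6, 1.1]
width: 88.2
t: 27.05
position: [629.0, -72.8, 247.1]
orientation: [-0.536, 0.461, 0.538, 0.46]
ft_force: [-0.0, -0.7, -0.3]
width: 87.7
(np.float32(72.22356), np.float64(0.1800000000000001))
(array([ 6.32832896e+02, -9.92637821e+01,  1.63112584e-01]), np.float64(0.03198922881880632))
27.1 [629.1 -72.8 247.5] tool z yaw 0.154 x [-0.002  0.    -1.   ] [-0.2  0.6  0.5] 87.9
```

View pics/w8c.png

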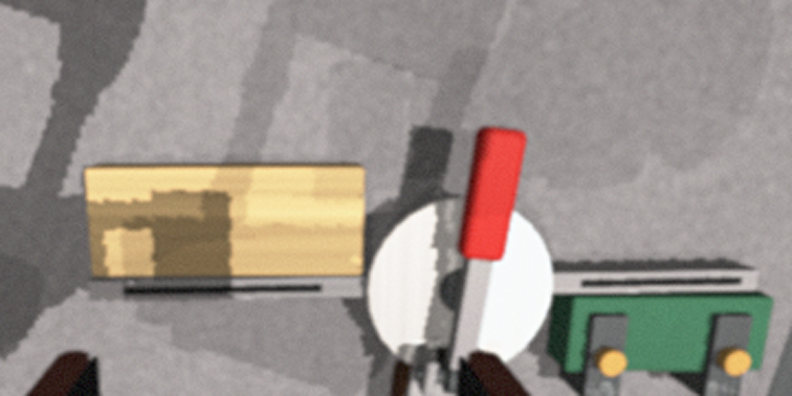

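The blade moved about 0.016 rad again: slot yaw went from 0.164 to 0.180. The forces fit a creep law. They decay fast when I push at the head and slowly when I push at the short lever near the disc. So the lock holds against short loads but creeps under sustained pushing. I push the head back onto the pattern, which sweeps the board along flush, and then leave the board alone.

```bash

python3 -m handwheel '[{"tx":-0.2,"ty":0.93,"tz":0,"ax":0,"ay":0,"az":0,"claw":0},{"tx":-0.2,"ty":0.93,"tz":0,"ax":0,"ay":0,"az":0,"claw":0},{"tx":-0.2,"ty":0.93,"tz":0,"ax":0,"ay":0,"az":0,"claw":0},{"tx":-0.2,"ty":0.93,"tz":0,"ax":0,"ay":0,"az":0,"claw":0},{"tx":-0.2,"ty":0.93,"tz":0,"ax":0,"ay":0,"az":0,"claw":0},{"tx":-0.2,"ty":0.93,"tz":0,"ax":0,"ay":0,"az":0,"claw":0},{"tx":0,"ty":0,"tz":-0.9,"ax":0,"ay":0,"az":0,"claw":0},{"tx":0,"ty":0,"tz":-0.9,"ax":0,"ay":0,"az":0,"claw":0},{"tx":0,"ty":0,"tz":-0.9,"ax":0,"ay":0,"az":0,"claw":0},{"tx":0,"ty":0,"tz":-0.9,"ax":0,"ay":0,"az":0,"claw":0}]'
python3 -m handwheel '[{"tx":0,"ty":0,"tz":-0.9,"ax":0,"ay":0,"az":0,"claw":0},{"tx":0,"ty":0,"tz":-0.9,"ax":0,"ay":0,"az":0,"claw":0},{"tx":0,"ty":0,"tz":-0.2,"ax":0,"ay":0,"az":0,"claw":0},{"tx":0,"ty":0,"tz":-0.2,"ax":0,"ay":0,"az":0,"claw":0},{"tx":0,"ty":0,"tz":0,"ax":0,"ay":0,"az":0,"claw":0},{"tx":0,"ty":0,"tz":0,"ax":0,"ay":0,"az":0,"claw":0}]'
```

```text
t: 27.93
position: [581.2, 150.8, 103.0]
orientation: [0.537, -0.46, -0.537, -0.46]
ft_force: [0.5, 0.4, -0.8]
width: 24.6
t: 28.43
position: [583.1, 150.9, 19.2]
orientation: [0.538, -0.459, -0.536, -0.461]
ft_force: [-0.9, -0.3, 1.0]
width: 0.3
```

```bash

python3 -m handwheel '[{"tx":0.2,"ty":0,"tz":0,"ax":0,"ay":0,"az":0,"claw":0},{"tx":0.2,"ty":0,"tz":0,"ax":0,"ay":0,"az":0,"claw":0},{"tx":0.1,"ty":0,"tz":0,"ax":0,"ay":0,"az":0,"claw":0},{"tx":0,"ty":0,"tz":0,"ax":0,"ay":0,"az":0,"claw":0}]'
python3 -m handwheel '[{"tx":0.04,"ty":0,"tz":0,"ax":0,"ay":0,"az":0,"claw":0},{"tx":0.04,"ty":0,"tz":0,"ax":0,"ay":0,"az":0,"claw":0},{"tx":0.04,"ty":0,"tz":0,"ax":0,"ay":0,"az":0,"claw":0},{"tx":0.03,"ty":0,"tz":0,"ax":0,"ay":0,"az":0,"claw":0},{"tx":0.03,"ty":0,"tz":0,"ax":0,"ay":0,"az":0,"claw":0},{"tx":0,"ty":0,"tz":0,"ax":0,"ay":0,"az":0,"claw":0}]'
```

```text
t: 28.77
position: [603.7, 150.8, 18.2]
orientation: [0.538, -0.459, -0.537, -0.461]
ft_force: [-0.1, -0.4, -0.1]
width: 0.5
t: 29.27
position: [609.0, 151.0, 16.9]
orientation: [-0.537, 0.46, 0.537, 0.46]
ft_force: [-0.3, 0.9, 0.0]
width: 0.6
```

```bash

python3 -m handwheel '[{"tx":0.04,"ty":0,"tz":0,"ax":0,"ay":0,"az":0,"claw":0},{"tx":0.04,"ty":0,"tz":0,"ax":0,"ay":0,"az":0,"claw":0},{"tx":0,"ty":0,"tz":0,"ax":0,"ay":0,"az":0,"claw":0}]'
python3 -m handwheel '[{"tx":0.04,"ty":0,"tz":0,"ax":0,"ay":0,"az":0,"claw":0},{"tx":0.03,"ty":0,"tz":0,"ax":0,"ay":0,"az":0,"claw":0},{"tx":0,"ty":0,"tz":0,"ax":0,"ay":0,"az":0,"claw":0},{"tx":0,"ty":0,"tz":0,"ax":0,"ay":0,"az":0,"claw":0}]'
```

```text
t: 29.52
position: [610.1, 151.1, 16.9]
orientation: [-0.536, 0.461, 0.539, 0.458]
ft_force: [-10.9, -0.6, 6.2]
width: 0.4
t: 29.85
position: [610.1, 151.1, 17.0]
orientation: [-0.534, 0.463, 0.54, 0.457]
ft_force: [-21.8, -0.1, 12.5]
width: 0.3
```

```bash

python3 -m handwheel '[{"tx":-0.2,"ty":0,"tz":0,"ax":0,"ay":0,"az":0,"claw":0},{"tx":-0.2,"ty":0,"tz":0,"ax":0,"ay":0,"az":0,"claw":0},{"tx":0,"ty":0,"tz":0.9,"ax":0,"ay":0,"az":0,"claw":0},{"tx":0,"ty":0,"tz":0.9,"ax":0,"ay":0,"az":0,"claw":0},{"tx":0,"ty":0,"tz":0.9,"ax":0,"ay":0,"az":0,"claw":0},{"tx":0,"ty":0,"tz":0.9,"ax":0,"ay":0,"az":0,"claw":0},{"tx":0.1,"ty":-0.5,"tz":0.8,"ax":0,"ay":0,"az":0,"claw":0},{"tx":0.1,"ty":-0.6,"tz":0.7,"ax":0,"ay":0,"az":0,"claw":1},{"tx":0.15,"ty":-0.8,"tz":0.5,"ax":0,"ay":0,"az":0,"claw":1},{"tx":0.15,"ty":-0.9,"tz":0.3,"ax":0,"ay":0,"az":0,"claw":1}]'
python3 -m handwheel '[{"tx":0.15,"ty":-0.9,"tz":0,"ax":0,"ay":0,"az":0,"claw":1},{"tx":0.15,"ty":-0.9,"tz":0,"ax":0,"ay":0,"az":0,"claw":1},{"tx":0.1,"ty":-0.9,"tz":0,"ax":0,"ay":0,"az":0,"claw":1},{"tx":0,"ty":0,"tz":0,"ax":0,"ay":0,"az":0,"claw":1},{"tx":0,"ty":0,"tz":0,"ax":0,"ay":0,"az":0,"claw":1},{"tx":0,"ty":0,"tz":0,"ax":0,"ay":0,"az":0,"claw":1},{"tx":0,"ty":0,"tz":0,"ax":0,"ay":0,"az":0,"claw":1}]'
cat > fin.py <<'E'
from meas import *
import sys
def prof(im,cm,yaw):   # brightness/saturation across the board/blade seam near both ends
    h=cv2.cvtColor(im,cv2.COLOR_RGB2HSV); g=cv2.cvtColor(im,cv2.COLOR_RGB2GRAY)
    n=np.array([np.cos(yaw),np.sin(yaw)]); u=np.array([-np.sin(yaw),np.cos(yaw)]); o=np.arange(-14,8,1.)
    for s in (-70,-90,-125,-160,-185):
        ss=s+np.arange(-6,7,1.); acc=[]
        P=np.array([[*(PV+b*u+a*n),29.] for b in ss for a in o]); q=proj('wrist',P,cm).astype(np.float32)
        for ch in (h[...,1],g): acc.append(cv2.remap(ch.astype(np.float32),q[:,:1],q[:,1:],cv2.INTER_LINEAR)[:,0].reshape(len(ss),-1).mean(0))
        e=np.where(acc[0]<60)[0]; k=e[0] if len(e) else 0
        a0,a1=acc[0][k-1],acc[0][k]; print(s,'board edge off',round(o[k-1]+(a0-60)/(a0-a1),2),'grey',acc[1][4:14].round(0).astype(int).tolist())
for f in ('w7','now'):
    if f=='now': cm=camera_model('wrist'); im=save('wrist',sys.argv[1]+'.png')
    else: cm=pickle.load(open(f+'.pkl','rb')); im=cv2.imread(f'pics/{f}.png')[:,:,::-1]
    b=blade(im,cm); print(f,b); prof(im,cm,b[1])
print(fit([('wrist',cm,mask(im,'pale'))],BRD,(631,-99,.155),8))
E
python3 fin.py w9; python3 yaw.py
```

```text
t: 30.68
position: [619.9, 38.5, 257.2]
orientation: [0.539, -0.458, -0.536, -0.461]
ft_force: [1.4, -0.1, 0.1]
width: 16.8
t: 31.27
position: [635.2, -68.1, 253.2]
orientation: [0.538, -0.459, -0.537, -0.46]
ft_force: [0.0, 0.2, 0.3]
width: 63.5
w7 (np.float32(71.66563), np.float64(0.1640000000000001))
-70 board edge off -6.3 grey [206, 201, 188, 159, 150, 161, 179, 184, 173, 162]
-90 board edge off -6.45 grey [206, 200, 184, 158, 151, 165, 175, 165, 129, 83]
-125 board edge off -6.82 grey [136, 129, 116, 105, 102, 110, 110, 95, 70, 40]
-160 board edge off -7.21 grey [109, 106, 98, 93, 93, 95, 93, 74, 52, 35]
-185 board edge off -7.37 grey [172, 159, 141, 132, 137, 140, 134, 116, 101, 92]
now (np.float32(76.56554), np.float64(0.1620000000000001))
-70 board edge off -5.93 grey [204, 203, 193, 173, 148, 159, 174, 180, 175, 162]
-90 board edge off -6.05 grey [204, 203, 191, 170, 150, 161, 176, 170, 141, 95]
-125 board edge off -6.47 grey [138, 136, 125, 110, 103, 110, 114, 106, 83, 54]
-160 board edge off -6.77 grey [109, 108, 101, 92, 91, 95, 96, 87, 63, 40]
-185 board edge off -6.79 grey [201, 196, 181, 157, 163, 177, 185, 178, 160, 146]
(array([ 6.31311254e+02, -9.90547519e+01,  1.64578398e-01]), np.float64(0.030398974009578583))
31.3167 [635.2 -67.8 253.3] tool z yaw 0.156 x [ 0.001  0.    -1.   ] [-0.1  1.2 -0.2] 67.9
```

Blade yaw is 0.162, matching the flush readings (0.160 to 0.164). The board's edge lies 5.9–6.8 mm off the blade centre line, with the blade face at 6.0. One last check of the handle before handing in.

```bash
python3 - <<'E'
from h import *
im=get_image('side'); h=cv2.cvtColor(im,cv2.COLOR_RGB2HSV); m=(((h[...,0]<6)|(h[...,0]>172))&(h[...,1]>150)&(h[...,2]>90)).astype(np.uint8)
n,l,st,ce=cv2.connectedComponentsWithStats(m)
print([ (st[i].tolist(),ce[i].round(1).tolist()) for i in range(1,n) if st[i,4]>100 and abs(ce[i][0]-325)<30])
print(manip.finish_job())
E
```

```text
[([316, 185, 21, 16, 177], [325.7, 191.9])]
the job is handed in; nothing more can be done
None
```

I handed the job in at about 31 s of robot time: the blade is flush on the green pattern, the clamp handle is fully down, and the pale board lies against the blade's tail. The locked blade slipped off the pattern twice while I pushed the board up, and I pushed it back each time.

**What I did**
- **Blade:** I swung it onto the green pattern until the push met a hard stop.
- **Clamp:** I pressed the handle to its level stop and later pressed it again with 42 N. It did not move further.
- **Board:** I carried the pale board to the tail and pushed it up with the open fingers.

**What went wrong:** Pushing the board with about 4–6 N for a second or so turned the clamped blade by about 0.09 rad. A second, gentler push turned it by about 0.02 rad. I took this for slow creep under sustained load, though the clamp may simply hold less than described. Each time I pressed the head back on the pattern with 20–25 N, which swept the board back along the tail. After the last correction I did not touch the board again.

**Last checks**
- **Blade:** its slot yaw reads 0.162. It read 0.160 when first flush. The finger stopped at the same x, 610.1 mm, as before.
- **Board:** its edge is 5.9–6.8 mm from the blade's centre line, where the blade's face is at 6 mm. That leaves at most a 0.8 mm gap at the outer end, about the limit of the measurement.
- **Clamp:** the handle has not moved in the side camera since the earlier level reading.
- **Not checked:** I had used all 12 picture views, so the final state was checked by measurement only. I did not re-check the other objects, and I did not knowingly touch any.

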